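Gauge the sample jars and file them in the drawer

TASK

Pull the sample drawer out to its stop. Then take the sample jars on the bench one after another, from the widest to the narrowest: stand each between the jaws of the bench caliper, slide the jaws shut on it until the spring behind the sliding jaw is pushed in about 5 mm, keep it so for a moment, then open the jaws and stand the jar upright in the drawer. When every jar is filed, push the drawer fully shut, leaving the bottle, the cup and the screwdriver alone.

Things in the scene. Friction and masses are not known exactly. Their poses are not given: they have to be found in the camera images.
- white_jar_mid (a point): white jar with a black lid: plain upright cylinder, 52 mm diameter, 44 mm high; this point is its centre, half-way up; z is its axis, up when it stands. Loose, stands on the bench at the start; may be absent.
- green_jar_mid (a point): green jar with a white lid: plain upright cylinder, 44 mm diameter, 42 mm high; this point is its centre, half-way up; z is its axis, up when it stands. Loose, stands on the bench at the start; may be absent.
- amber_jar_mid (a point): amber glass jar with an orange lid: plain upright cylinder, 36 mm diameter, 40 mm high; this point is its centre, half-way up; z is its axis, up when it stands. Loose, stands on the bench at the start; may be absent.
- blue_jar_mid (a point): blue jar with a silver lid: plain upright cylinder, 30 mm diameter, 36 mm high; this point is its centre, half-way up; z is its axis, up when it stands. Loose, stands on the bench at the start; may be absent.
- drawer (a joint): how far the cabinet drawer is out, m: 0 fully shut, 0.150 at its stop. Stays where it is left; about 2 N of friction.
- drawer_handle (a point): middle of the drawer's steel bar handle: level bar 12 mm thick, 100 mm long along its y, 42 mm in front of the green drawer front, 55 mm above the bench. Moves with the drawer. Its x points into the cabinet; the drawer comes out along -x. The cabinet (white, 88 mm high, 290 mm wide, 220 mm deep) begins where the back of the drawer front rests when shut, 52 mm behind the handle.
- drawer_floor (a point): point on the drawer's flat grey inner floor (12 mm above the bench), 70 mm behind the back of the drawer front, midway across; moves with the drawer. x points into the cabinet, y across, z up. Floor reaches from x = -70 to +115 mm, y = -125 to +125 mm; side walls 33 mm high; the front's top edge is 77 mm above the bench. With the drawer at its stop, x = -70 to +80 mm is open from above, the rest is under the cabinet top (underside 78 mm above the bench).
- carriage (a joint): bench caliper: opening between its jaws, m, while the spring is slack: 0 shut, 0.085 fully open. Stays where it is left; about 5 N of friction.
- plunger (a joint): how far the spring behind the sliding jaw is pushed in, m: 0 slack, 0.012 at its hard stop; the jaw then presses with 1 N per mm. Clear opening of the jaws = carriage + plunger.
- slide_grip (a point): grip of the caliper's sliding carriage: black upright tab, 14 mm thick along y (the sliding direction), 26 mm wide along x; this point is in its middle, 60 mm above the bench, the tab's top is 79 mm and the blue block under it 31 mm above the bench. 70 mm from the face of the sliding jaw (spring slack). Moves to +y as the jaws open.
- gauge_rest (a point): on the caliper's flat dark base (top 12 mm above the bench), at the foot of the middle of the fixed jaw's face. y points from the fixed jaw to the sliding jaw along the slide, x across, z up. A jar stands on the base between the jaws (its centre at y = its radius when it touches the fixed jaw). Base 84 mm wide in x. Fixed jaw behind (y = -20 to 0).
- fixed_jaw: fixed steel jaw: flat face 36 mm wide in x, from the base up to 32 mm above it (44 mm above the bench)
- sprung_jaw: sliding brass jaw, carried by the carriage through the spring: flat face 36 mm wide, up to 45 mm above the bench, 10 mm thick
- wash_bottle: bystander: white bottle with red cap, 56 mm wide, 85 mm high; origin at the underside
- beaker: bystander: white cup, 64 mm wide, 70 mm high; origin at the underside
- screwdriver: bystander: screwdriver lying on the bench
Things that resemble listed ones, but are neither listed nor needed, are in the scene too. Of the things shaped like the part that bears green_jar_mid, the green one is meant. Leave any pink look-alike of the part that bears blue_jar_mid alone.

How it is judged:
By the outcome, as a careful person would: the job done as asked, in the order asked, and still so for the second after the job is handed in, with the robot touching nothing.
Of white_jar, green_jar, amber_jar, blue_jar only 2 to 3 are there at a start; the rules pass over those that are not, and their reading is None.
At some moment in a run one of white_jar, green_jar, amber_jar, blue_jar may be knocked a few centimetres aside while the robot is not near it.
It also fails if it takes over 210 s, if anything falls off the work surface, if the arm or the gripper's body presses on something with over 40 N, if the wrist force passes 120 N, or if a joint passes its speed limit or range.

ROBOT

A 6-joint arm with a two-finger parallel gripper is mounted at the origin on the work surface. World frame = base frame: x ahead of the robot, y to its left, z up, the work surface at z = 0. Lengths are in m, angles in rad, forces in N, time in s.
With the tool pointing down it reaches from about 0.35 to 0.975 m from the base axis. Payload 4.9 kg.
Tool frame: the origin (TCP) lies at the very end of the fingers, on their centre line; the grasp point (between the pads) lies 19 mm behind it; z points along the fingers, y is the line along which they close (so a half turn about z gives the same grasp; the last joint's range is limited). The gripper opens to 85 mm and grips with 20 to 120 N. Pads are 22 mm wide; open, the fingers measure 114 mm over their backs; the gripper's body (76 mm by 85 mm) begins 54 mm behind the grasp point. The pads swing forward as they close: fully open they stand 13 mm farther back than shut.
Start: joints at [-1.441, 0.053, 1.613, -0, 1.476, -0.119], TCP at [0.154, -0.606, 0.231] pointing down, gripper open.
Joint ranges: [-3.01, 3.01], [-1.01, 2.22], [0.06, 2.58], [-1.02, 4.17], [0.09, 2.62], [-3.14, 3.14]. Speed limits (rad/s): [2.57, 2.57, 3.14, 3.14, 3.14, 3.14].

INTERFACE

Orientations are given as a rotation vector (axis times angle).
In Python, from station import ctrl gives the robot as it stands.
- The arm moves only by the tool jog_arm, never from a script. Its argument "plan" is a list of rows, each a list of 7 numbers: the shift along the tool's x, y, z in units of 0.02 m (1.0 is 0.02 m), then the turn, a rotation vector about the tool's x, y, z in units of 45 degrees (1.0 is 45 degrees), then the opening, from -1 (shut) to 1 (fully open). A call has 1 to 8 rows; each row shifts and turns the commanded pose from where the row before left it, along the tool's axes as they then stand; what a row does not reach is not made up. A row lasts 1/10 s, in which the tool goes at most 50 mm and 8.59 degrees, less where a joint would pass 70% of its speed; a pose out of reach is approached as far as the arm can. A call with a number of a shift or a turn outside -1 to 1 is refused whole. A call with a gripper value outside its range is refused whole. The fingers move at their own pace and stop on an object; "grip_force" is the grip in N (left out, the last holds). Time passes only in rows, so rows that do not move let the fingers close. It gives the time, the measured TCP pose, the force, the opening and the grip force at its end, in the units of the state.
- ctrl.get_obs(): the state, without advancing time (a new reading comes with each control period).
- ctrl.get_image(name): name is "scene" or "top" or "wrist"; returns (picture, depth): 384x512x3 uint8, red, green, blue; 384x512 float32, m along the optical axis (not along the pixel's ray), 0 where there is no reading.
- ctrl.camera_info(name): a dict with "camera_matrix" (3x3 intrinsics, pixels), "rvec" (rotation vector, rad) and "tvec" (3), from world to camera coordinates, as OpenCV has them; the wrist camera has in their place "T_tool_cam" (4x4, takes a point from camera to tool coordinates, whose origin is the TCP and whose axes are the flange's). Camera axes: x right, y down, z forward; pixel columns grow to the right and rows downward; lengths in m; the calibration is good to about 2 mm. A picture is of the moment at which its call begins: read the wrist's pose just before it. camera_info takes no time and is no camera call.
- ctrl.finish_job(): hands the job in; it is judged then, once.
The state is a dict: "t": time; "q": joint angles; "dq": joint speeds; "effort": joint torques, N m; "tool_pos": TCP position; "tool_rot": TCP orientation; "contact_force": force on the tool from outside, world axes, zero at the start; "wrist_torque": the same for the moment, N m; "opening": finger opening in m; "grip_force": force on a finger pad.
Only numpy, scipy, OpenCV 4.12 (cv2) and the standard library are available. Lean on these libraries where they do the work, as an engineer would, in place of code of your own. Each camera call takes 0.05 s, during which the arm holds its last target. There are 200 camera calls.

## Working session

There is one attempt and no reset: what is moved stays moved. The work goes in short steps, Python scripts to look and compute and a tool call to move; the robot and the scene stay as the last step left them, time stands still between calls to the robot, and variables do not carry over. Pictures are saved under pics/ and viewed, at most 14 in all, crops included, and the job is handed in when it is done.

Besides the shell and the picture viewer there is one more tool, called after "Call:" in YAML: its name, and indented under it one key for each argument. jog_arm: Moves the arm, as the interface text tells. Shifts and turns lie within -1 to 1; 1 stands for 0.02 m of shift or 45 degrees of turn. Its arguments: {"type":"object","properties":{"plan":{"type":"array"},"grip_force":{"type":"number"}},"required":["plan"]}

```bash
ls; mkdir -p pics; cat > h.py <<'E'
import numpy as np,cv2
from station import ctrl
from scipy.spatial.transform import Rotation as R
def cam(n):
    c=ctrl.camera_info(n);K=np.array(c["camera_matrix"])
    if n=="wrist":
        o=ctrl.get_obs();T=np.eye(4);T[:3,:3]=R.from_rotvec(o["tool_rot"]).as_matrix();T[:3,3]=o["tool_pos"]
        T=T@np.array(c["T_tool_cam"]);return K,T[:3,:3],T[:3,3]
    Rm=cv2.Rodrigues(np.array(c["rvec"],float))[0];return K,Rm.T,-Rm.T@np.array(c["tvec"],float).ravel()
def grab(n):
    C=cam(n);p,d=ctrl.get_image(n);return C,p,d
def cloud(C,d):
    K,Rw,t=C;v,u=np.indices(d.shape)
    X=np.stack([(u-K[0,2])/K[0,0]*d,(v-K[1,2])/K[1,1]*d,d],-1)@Rw.T+t
    X[d==0]=np.nan;return X
def ray(C,u,v,z):
    K,Rw,t=C;r=Rw@np.array([(u-K[0,2])/K[0,0],(v-K[1,2])/K[1,1],1]);return t+r*(z-t[2])/r[2]
def save(f,p): cv2.imwrite("pics/"+f,p[...,::-1])
E
python3 - <<'E'
from h import *
ims=[]
for n in("scene","top"):
    C,p,d=grab(n);np.savez("/tmp/"+n,p=p,d=d);save(n+"0.png",cv2.resize(p,(800,600)))
    print(n,C[2],C[0][0,0])
print(ctrl.get_obs())
E
```

```text
pics
scene [ 0.97798007 -0.62563783  0.89463926] 462.82872849154586
top [0.4282477  0.00923517 1.22100615] 370.10421353206266
{'t': 0.1, 'q': array([-1.44097330e+00,  5.32865587e-02,  1.61416535e+00, -2.41112176e-05,
        1.47601563e+00, -1.19013482e-01]), 'dq': array([-2.36744646e-03, -1.55086410e-03, -2.55217225e-03, -5.07845910e-05,
       -1.24700085e-03, -1.42203626e-03]), 'effort': array([-6.19419043e-04, -3.94904423e+01, -3.71366429e+01, -2.42925917e-04,
        3.88341694e-03, -2.05243276e-05]), 'tool_pos': array([ 0.15383387, -0.60518194,  0.23018345]), 'tool_rot': array([-3.11544755e+00, -3.89634753e-01,  5.35851790e-05]), 'contact_force': array([-0.0074951 ,  0.17539741, -0.56840241]), 'wrist_torque': array([0.02921151, 0.03088075, 0.02045078]), 'grip_force': 0.0, 'opening': 0.08575340316689513}
```

View pics/top0.png

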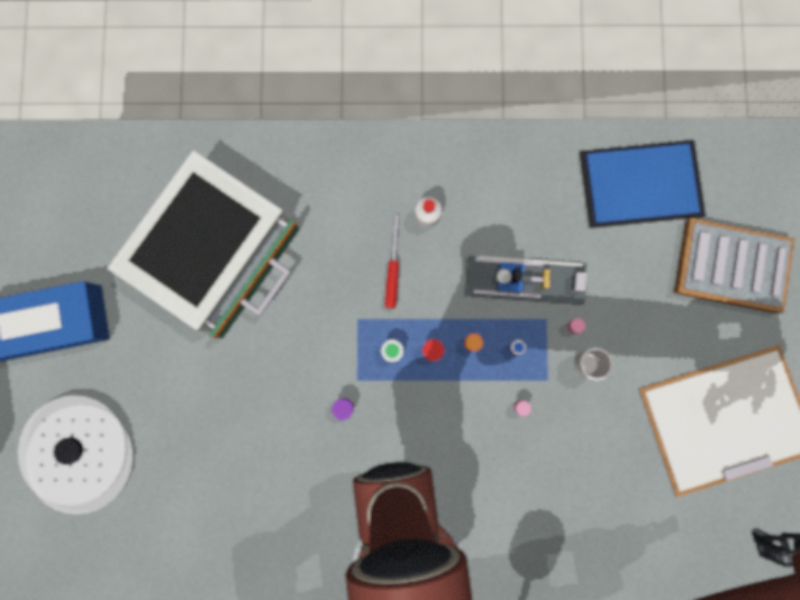

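View pics/scene0.png

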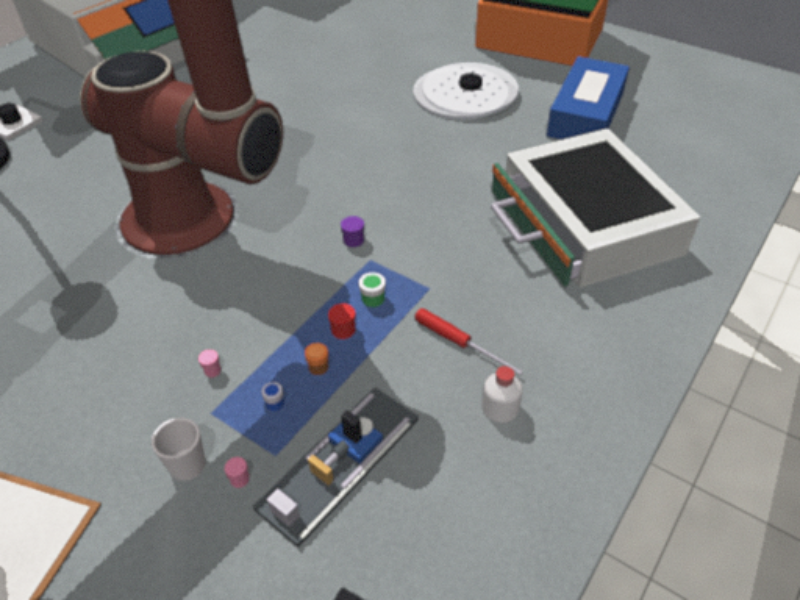

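Top view (800x600 px): green jar (392,351), red look-alike (433,350), amber jar (474,343), blue jar (518,348), pink look-alikes (577,326) and (523,408), purple one (343,408). The caliper runs from x=467 to 587, with its fixed jaw at (580,283). The handle is at (267,292). White is absent. Next I measure everything and confirm with an enlarged crop.

```bash
python3 - <<'E'
from h import *
D=np.load("/tmp/top.npz");p,d=D["p"],D["d"];C=cam("top");X=cloud(C,d)
S=np.load("/tmp/scene.npz");CS=cam("scene");XS=cloud(CS,S["d"])
crop=p[195:275,215:395];save("crop1.png",cv2.resize(crop,(800,356),interpolation=cv2.INTER_CUBIC))
for n,u,v,h in(("green",392,351,.042),("red",433,350,.042),("amber",474,343,.040),("blue",518,348,.036),("pink1",577,326,.036),("pink2",523,408,.036),("bottle",428,210,.085),("cup",595,364,.07)):
    u*=.64;v*=.64;w=X[int(v)-16:int(v)+17,int(u)-16:int(u)+17].reshape(-1,3)
    m=abs(w[:,2]-h)<.008;w=w[m];ce=(w.min(0)+w.max(0))/2
    print(n,"ray",ray(C,u,v,h)[:2].round(4),"cloud n",m.sum(),"mid",ce[:2].round(4),"ext",np.ptp(w,0)[:2].round(3),"z",np.median(w[:,2]).round(4))
def rep(XX,name):
    f=XX.reshape(-1,3)
    def sel(c,r,z0,z1):
        return f[(np.hypot(f[:,0]-c[0],f[:,1]-c[1])<r)&(f[:,2]>z0)&(f[:,2]<z1)]
    hc=ray(C,267*.64,292*.64,.055);cc=ray(C,525*.64,280*.64,.02)
    for lab,c,r,z0,z1 in(("fixjaw",ray(C,580*.64,283*.64,.044),.03,.038,.05),("brass",ray(C,547*.64,279*.64,.045),.025,.037,.05),("tab",ray(C,510*.64,276*.64,.079),.035,.065,.09),("front top",ray(C,257*.64,277*.64,.077),.2,.07,.08),("cabtop",ray(C,195*.64,240*.64,.088),.25,.082,.096),("handle",hc,.07,.045,.066),("base",cc,.15,.008,.018)):
        q=sel(c,r,z0,z1)
        if len(q)<4: print(name,lab,len(q));continue
        b=cv2.minAreaRect((q[:,:2]*1000).astype(np.float32));print(name,lab,len(q),np.round(b[0],1),np.round(b[1],1),round(b[2],1),"z",np.median(q[:,2]).round(4))
rep(X,"top");rep(XS,"scene")
E
```

```text
green ray [0.4387 0.0338] cloud n 139 mid [0.4408 0.0335] ext [0.038 0.038] z 0.0423
red ray [ 0.4408 -0.0495] cloud n 149 mid [ 0.4424 -0.0507] ext [0.041 0.042] z 0.0427
amber ray [ 0.4551 -0.1331] cloud n 100 mid [ 0.4567 -0.1337] ext [0.032 0.035] z 0.0409
blue ray [ 0.4451 -0.2231] cloud n 72 mid [ 0.4474 -0.2239] ext [0.026 0.028] z 0.036
pink1 ray [ 0.49   -0.3445] cloud n 73 mid [ 0.4922 -0.3467] ext [0.026 0.029] z 0.0364
pink2 ray [ 0.3242 -0.231 ] cloud n 74 mid [ 0.3245 -0.2311] ext [0.026 0.027] z 0.0364
bottle ray [ 0.7197 -0.0385] cloud n 55 mid [ 0.729  -0.0405] ext [0.024 0.022] z 0.0852
cup ray [ 0.4132 -0.3677] cloud n 109 mid [ 0.4132 -0.3709] ext [0.061 0.062] z 0.0691
top fixjaw 74 [ 581.3 -352.8] [21.3 33.9] 84.7 z 0.0437
top brass 40 [ 586.6 -282.1] [ 9.6 34.9] 88.5 z 0.0439
top tab 46 [ 592.7 -218.6] [14.2 26.5] 85.5 z 0.079
top front top 365 [590.5 321.9] [ 34.4 289.8] 55.9 z 0.0762
top cabtop 6487 [653.7 415.6] [249.6 290.4] 56.2 z 0.0892
top handle 269 [563.9 293.7] [ 49.8 124.6] 55.5 z 0.0595
top base 1349 [ 558.3 -245.9] [249.1 238.8] 85.4 z 0.0127
scene fixjaw 183 [ 584. -351.] [20.7 36.7] 85.5 z 0.0437
scene brass 94 [ 588.7 -281.4] [10.8 36.3] 87.3 z 0.0433
scene tab 110 [ 594.4 -217.3] [14.4 27.7] 84.0 z 0.0773
scene front top 481 [612.1 321. ] [132.1 315.4] 76.2 z 0.0758
scene cabtop 5259 [653.7 417.1] [255.3 298. ] 55.8 z 0.0896
scene handle 341 [566.2 295.8] [ 51.8 129.5] 54.8 z 0.0595
scene base 2844 [ 541.3 -242.9] [250.5 187.7] 85.8 z 0.0123
```

View pics/crop1.png

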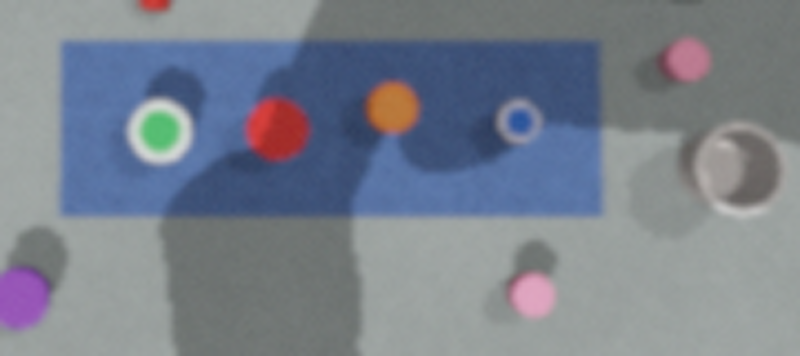

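Crop (800x356): the green jar with white lid ring is at (160,130), amber at (392,107), blue with silver ring at (518,121). The red (278,130), pink (687,60), (533,295) and purple (22,298) ones are look-alikes. Next I refine the handle and caliper axes and write the move helper.

```bash
cat >> h.py <<'E'
def need(x,y,z,psi,p=None):
    """shift in tool axes (units of 20 mm) and turn about tool z (units of 45 deg), shifts as after the turn"""
    o=ctrl.get_obs();M=R.from_rotvec(o["tool_rot"]).as_matrix();ps=np.degrees(np.arctan2(M[1,0],M[0,0]))
    pp=np.array(o["tool_pos"]);a=np.radians(psi);tx=np.array([np.cos(a),np.sin(a),0]);ty=np.array([np.sin(a),-np.cos(a),0])
    dd=np.array([x,y,z])-pp;t=-((psi-ps+180)%360-180)
    print("t%.1f pos"%o["t"],pp.round(4),"psi %.1f tilt %.2f"%(ps,np.degrees(np.arccos(-M[2,2]))),"| turn %.3f (%.1f deg) shift x %.2f y %.2f z %.2f"%(t/45,t,dd@tx/.02,dd@ty/.02,-dd[2]/.02),"F",np.round(o["contact_force"],1),"op %.4f"%o["opening"])
E
python3 - <<'E'
from h import *
for n in("top","scene"):
    D=np.load(f"/tmp/{n}.npz");C=cam(n);X=cloud(C,D["d"]).reshape(-1,3)
    a=np.radians(56.0);e=np.array([np.cos(a),np.sin(a)]);l=np.array([-e[1],e[0]]);c=np.array([.6537,.4160])
    s=(X[:,:2]-c)@e;w=(X[:,:2]-c)@l
    m=(s>-.2)&(s<.2)&(abs(w)<.035)&(X[:,2]>.045)&(X[:,2]<.1)
    m2=m&(s<-.125)
    h,b=np.histogram(s[m],np.arange(-.2,.15,.004))
    print(n,[(round(b[i]*1e3),int(h[i]),round(float(np.median(X[m][(s[m]>=b[i])&(s[m]<b[i+1]),2])),3)) for i in range(len(h)) if h[i]and b[i]<-.08])
    m=(s>-.19)&(s<-.155)&(abs(w)<.08)&(X[:,2]>.045)&(X[:,2]<.07);print("w range",w[m].min(),w[m].max(), np.polyfit(w[m],s[m],1))
    m=(abs(X[:,2]-.0895)<.006)&(abs(s)<.2)&(abs(w)<.2);print("cab s",np.percentile(s[m],[.3,99.7]),"w",np.percentile(w[m],[.3,99.7]))
    # caliper frame
    a=np.radians(85.2);y=np.array([np.cos(a),np.sin(a)]);x=np.array([y[1],-y[0]]);o=np.array([.5825,-.352])
    P=np.c_[(X[:,:2]-o)@x,(X[:,:2]-o)@y]
    for nm,y0,y1,z0,z1 in(("fix",-.02,.02,.036,.05),("brass",.055,.09,.036,.05),("tab",.12,.15,.068,.09),("rails",.0,.2,.016,.03),("base",-.02,.2,.009,.015)):
        m=(abs(P[:,0])<.06)&(P[:,1]>y0)&(P[:,1]<y1)&(X[:,2]>z0)&(X[:,2]<z1);q=P[m]
        print(nm,m.sum(),"x",np.percentile(q[:,0],[2,98]).round(4),"y",np.percentile(q[:,1],[2,98]).round(4),"z",np.percentile(X[m,2],[5,50,95]).round(3), "railx" ,np.histogram(q[:,0],np.arange(-.06,.061,.01))[0])
need(.56,.29,.15,146.2)
E
```

```text
top [(-180, 3, 0.058), (-176, 33, 0.059), (-172, 31, 0.06), (-168, 16, 0.059), (-164, 1, 0.053), (-132, 55, 0.067), (-128, 41, 0.076), (-124, 25, 0.077), (-120, 14, 0.076), (-100, 30, 0.086), (-96, 31, 0.088), (-92, 28, 0.089), (-88, 26, 0.088), (-84, 29, 0.088)]
w range -0.05616805224319257 0.054748745853742495 [-0.00762477 -0.16914756]
cab s [-0.09821174  0.12167439] w [-0.14433781  0.14375577]
fix 76 x [-0.0178  0.0154] y [-0.0105  0.0096] z [0.039 0.044 0.048] railx [ 0  0  0  0 18 22 21 15  0  0  0  0]
brass 41 x [-0.0176  0.0156] y [0.0648 0.0751] z [0.037 0.044 0.048] railx [ 0  0  0  0 12 13 10  6  0  0  0  0]
tab 44 x [-0.014  0.012] y [0.1268 0.1409] z [0.07  0.079 0.082] railx [ 0  0  0  0 10 17 15  2  0  0  0  0]
rails 248 x [-0.0386  0.0369] y [0.0085 0.192 ] z [0.016 0.019 0.029] railx [ 0  1 63 26 26 16 19 21 30 46  0  0]
base 876 x [-0.0424  0.0401] y [-0.0163  0.1967] z [0.01  0.012 0.015] railx [  0  58 117 122 100  74  61  87 118 118  21   0]
scene [(-176, 21, 0.057), (-172, 36, 0.06), (-168, 20, 0.06), (-164, 8, 0.06), (-132, 4, 0.071), (-128, 111, 0.064), (-124, 
[... 304 characters left out ...]
[-0.0089  0.0111] z [0.039 0.044 0.046] railx [ 0  0  0  0 32 48 50 60  1  0  0  0]
brass 98 x [-0.0167  0.0188] y [0.0658 0.0759] z [0.038 0.043 0.046] railx [ 0  0  0  0 17 26 25 30  0  0  0  0]
tab 102 x [-0.0127  0.0137] y [0.1282 0.1417] z [0.07  0.078 0.081] railx [ 0  0  0  0  7 35 34 26  0  0  0  0]
rails 400 x [-0.036   0.0378] y [0.0052 0.1906] z [0.016 0.022 0.03 ] railx [  0   0  42  24  28  21  36  72  58 115   4   0]
base 2052 x [-0.0399  0.0424] y [-0.0163  0.1961] z [0.01  0.012 0.014] railx [  0  38 227 215 171 152 209 258 324 308 150   0]
t0.1 pos [ 0.1538 -0.6052  0.2302] psi 14.3 tilt 0.11 | turn -2.932 (-131.9 deg) shift x 8.02 y 48.49 z 4.01 F [-0.   0.2 -0.6] op 0.0858
```

Call:
jog_arm:
  plan:
    - [0,0,0,0,0,-0.19,-0.3]
    - [0,0,0,0,0,-0.19,-0.3]
    - [0,0,0,0,0,-0.19,-0.3]
    - [0,0,0,0,0,-0.19,-0.3]
    - [0,0,0,0,0,-0.19,-0.3]
    - [0,0,0,0,0,-0.19,-0.3]
    - [0,0,0,0,0,-0.19,-0.3]
    - [0,0,0,0,0,-0.19,-0.3]

```text
t: 0.9
tool_pos: [0.1539, -0.6054, 0.2305]
tool_rot: [-2.352, -2.081, -0.001]
contact_force: [-0.5, 0.4, 0.1]
opening: 0.0296
grip_force: 0.0
```

Call:
jog_arm:
  plan:
    - [0,0,0,0,0,-0.19,-0.3]
    - [0,0,0,0,0,-0.19,-0.3]
    - [0,0,0,0,0,-0.19,-0.3]
    - [0,0,0,0,0,-0.19,-0.3]
    - [0,0,0,0,0,-0.19,-0.3]
    - [0,0,0,0,0,-0.19,-0.3]
    - [0,0,0,0,0,-0.19,-0.3]
    - [0,0,0,0,0,-0.08,-0.3]

```text
t: 1.7
tool_pos: [0.1538, -0.6054, 0.2305]
tool_rot: [-0.91, -3.006, -0.002]
contact_force: [0.0, 0.3, -0.5]
opening: 0.03
grip_force: 0.0
```

Call:
jog_arm:
  plan:
    - [0.16,1,0,0,0,0,-0.3]
    - [0.16,1,0,0,0,0,-0.3]
    - [0.16,1,0,0,0,0,-0.3]
    - [0.16,1,0,0,0,0,-0.3]
    - [0.16,1,0,0,0,0,-0.3]
    - [0.16,1,0,0,0,0,-0.3]
    - [0.16,1,0,0,0,0,-0.3]
    - [0.16,1,0,0,0,0,-0.3]

```text
t: 2.5
tool_pos: [0.222, -0.4575, 0.2307]
tool_rot: [-0.916, -3.005, -0.001]
contact_force: [0.4, -0.7, -1.0]
opening: 0.0301
grip_force: 0.0
```

Call:
jog_arm:
  plan:
    - [0.16,1,0,0,0,0,-0.3]
    - [0.16,1,0,0,0,0,-0.3]
    - [0.16,1,0,0,0,0,-0.3]
    - [0.16,1,0,0,0,0,-0.3]
    - [0.16,1,0,0,0,0,-0.3]
    - [0.16,1,0,0,0,0,-0.3]
    - [0.16,1,0,0,0,0,-0.3]
    - [0.16,1,0,0,0,0,-0.3]

```text
t: 3.3
tool_pos: [0.2899, -0.3105, 0.2308]
tool_rot: [-0.916, -3.005, -0.001]
contact_force: [0.7, -0.6, 0.1]
opening: 0.0298
grip_force: 0.0
```

Call:
jog_arm:
  plan:
    - [0.16,1,0,0,0,0,-0.3]
    - [0.16,1,0,0,0,0,-0.3]
    - [0.16,1,0,0,0,0,-0.3]
    - [0.16,1,0,0,0,0,-0.3]
    - [0.16,1,0,0,0,0,-0.3]
    - [0.16,1,0,0,0,0,-0.3]
    - [0.16,1,0,0,0,0,-0.3]
    - [0.16,1,0,0,0,0,-0.3]

```text
t: 4.1
tool_pos: [0.3578, -0.1635, 0.2308]
tool_rot: [-0.916, -3.005, -0.0]
contact_force: [0.3, -1.0, 0.3]
opening: 0.0302
grip_force: 0.0
```

Call:
jog_arm:
  plan:
    - [0.16,1,0,0,0,0,-0.3]
    - [0.16,1,0,0,0,0,-0.3]
    - [0.16,1,0,0,0,0,-0.3]
    - [0.16,1,0,0,0,0,-0.3]
    - [0.16,1,0,0,0,0,-0.3]
    - [0.16,1,0,0,0,0,-0.3]
    - [0.16,1,0,0,0,0,-0.3]
    - [0.16,1,0,0,0,0,-0.3]

```text
t: 4.9
tool_pos: [0.4258, -0.0165, 0.2308]
tool_rot: [-0.915, -3.004, 0.0]
contact_force: [0.7, -1.1, 1.0]
opening: 0.0294
grip_force: 0.0
```

Call:
jog_arm:
  plan:
    - [0.16,1,0,0,0,0,-0.3]
    - [0.16,1,0,0,0,0,-0.3]
    - [0.16,1,0,0,0,0,-0.3]
    - [0.16,1,0,0,0,0,-0.3]
    - [0.16,1,0,0,0,0,-0.3]
    - [0.16,1,0,0,0,0,-0.3]
    - [0.16,1,0,0,0,0,-0.3]
    - [0.16,1,0,0,0,0,-0.3]

```text
t: 5.7
tool_pos: [0.4937, 0.1305, 0.2307]
tool_rot: [-0.915, -3.004, 0.001]
contact_force: [-0.4, 0.4, 0.4]
opening: 0.03
grip_force: 0.0
```

Call:
jog_arm:
  plan:
    - [0.16,1,0.5,0,0,0,-0.3]
    - [0.16,1,0.5,0,0,0,-0.3]
    - [0.16,1,0.5,0,0,0,-0.3]
    - [0.16,1,0.5,0,0,0,-0.3]
    - [0.16,1,0.5,0,0,0,-0.3]
    - [0.16,0.5,0.5,0,0,0,-0.3]
    - [0,0,0.5,0,0,0,-0.3]
    - [0,0,0,0,0,0,-0.3]

```text
t: 6.5
tool_pos: [0.5377, 0.231, 0.1588]
tool_rot: [-0.914, -3.002, 0.004]
contact_force: [-0.8, -0.3, -1.1]
opening: 0.0298
grip_force: 0.0
```

```bash
python3 - <<'E'
from h import *
need(.559,.2737,.038,146)
C,p,d=grab("wrist");save("w1.png",p)
X=cloud(C,d).reshape(-1,3)
a=np.radians(56.0);e=np.array([np.cos(a),np.sin(a)]);l=np.array([-e[1],e[0]]);c=np.array([.6537,.4160])
s=(X[:,:2]-c)@e;w=(X[:,:2]-c)@l
m=(s>-.2)&(s<-.14)&(abs(w)<.03)&(X[:,2]>.045)&(X[:,2]<.07);print(m.sum(),np.percentile(s[m],[3,50,97]),np.percentile(X[m,2],[5,50,95]))
E
```

```text
t6.5 pos [0.5377 0.231  0.1588] psi 146.1 tilt 0.25 | turn 0.003 (0.1 deg) shift x 0.31 y 2.37 z 6.04 F [-0.8 -0.3 -1.1] op 0.0298
922 [-0.17397531 -0.16924956 -0.1631256 ] [0.05733642 0.06075997 0.06244796]
```

Call:
jog_arm:
  plan:
    - [0.1,0.8,0,0,0,0,-0.3]
    - [0.1,0.8,0,0,0,0,-0.3]
    - [0.1,0.8,0,0,0,0,-0.3]
    - [0,0,1,0,0,0,-0.3]
    - [0,0,1,0,0,0,-0.3]
    - [0,0,1,0,0,0,-0.3]
    - [0,0,1,0,0,0,-0.3]
    - [0,0,1,0,0,0,-0.3]

```text
t: 7.35
tool_pos: [0.562, 0.2754, 0.0617]
tool_rot: [0.916, 3.003, 0.002]
contact_force: [0.5, -0.3, -0.1]
opening: 0.0297
grip_force: 0.0
```

Call:
jog_arm:
  plan:
    - [0,0,0.5,0,0,0,-0.3]
    - [0,0,0.5,0,0,0,-0.3]
    - [0,0,0,0,0,0,-0.3]
    - [0,0,0,0,0,0,-1]
    - [0,0,0,0,0,0,-1]
    - [0,0,0,0,0,0,-1]
    - [0,0,0,0,0,0,-1]
    - [0,0,0,0,0,0,-1]
  grip_force: 30

```text
t: 8.15
tool_pos: [0.5618, 0.2753, 0.0425]
tool_rot: [0.915, 3.004, 0.002]
contact_force: [1.0, 1.3, 2.9]
opening: 0.0107
grip_force: 29.5
```

Call:
jog_arm:
  plan:
    - [0,-0.5,0,0,0,0,-1]
    - [0,-0.7,0,0,0,0,-1]
    - [0,-0.7,0,0,0,0,-1]
    - [0,-0.7,0,0,0,0,-1]
    - [0,-0.7,0,0,0,0,-1]
    - [0,-0.7,0,0,0,0,-1]
    - [0,-0.7,0,0,0,0,-1]
    - [0,0,0,0,0,0,-1]

```text
t: 8.95
tool_pos: [0.5075, 0.1949, 0.0424]
tool_rot: [-0.917, -3.005, 0.002]
contact_force: [-3.1, -0.6, 8.5]
opening: 0.0106
grip_force: 31.1
```

Call:
jog_arm:
  plan:
    - [0,-0.4,0,0,0,0,-1]
    - [0,-0.4,0,0,0,0,-1]
    - [0,-0.4,0,0,0,0,-1]
    - [0,-0.2,0,0,0,0,-1]
    - [0,-0.1,0,0,0,0,-1]
    - [0,0,0,0,0,0,-1]

```text
t: 9.55
tool_pos: [0.4914, 0.1711, 0.0424]
tool_rot: [0.917, 3.005, -0.0]
contact_force: [-0.3, 1.3, 7.5]
opening: 0.0106
grip_force: 31.0
```

Call:
jog_arm:
  plan:
    - [0,-0.1,0,0,0,0,-1]
    - [0,0,0,0,0,0,-1]

```text
t: 9.75
tool_pos: [0.4905, 0.1697, 0.0424]
tool_rot: [0.917, 3.004, 0.001]
contact_force: [-1.5, 1.8, 8.5]
opening: 0.0108
grip_force: 31.0
```

Call:
jog_arm:
  plan:
    - [0,-0.1,0,0,0,0,-1]
    - [0,0,0,0,0,0,-1]

```text
t: 9.95
tool_pos: [0.4894, 0.1682, 0.0424]
tool_rot: [0.916, 3.004, 0.001]
contact_force: [0.0, 2.1, 7.8]
opening: 0.0107
grip_force: 30.9
```

Call:
jog_arm:
  plan:
    - [0,-0.1,0,0,0,0,-1]
    - [0,0,0,0,0,0,-1]

```text
t: 10.15
tool_pos: [0.4895, 0.1682, 0.0425]
tool_rot: [0.917, 3.002, 0.009]
contact_force: [5.4, 9.0, 2.4]
opening: 0.0105
grip_force: 30.5
```

Call:
jog_arm:
  plan:
    - [0,-0.1,0,0,0,0,-1]
    - [0,0,0,0,0,0,-1]

```text
t: 10.35
tool_pos: [0.4894, 0.1681, 0.0425]
tool_rot: [0.917, 2.999, 0.017]
contact_force: [9.5, 15.7, -3.6]
opening: 0.0107
grip_force: 30.3
```

Call:
jog_arm:
  plan:
    - [0,-0.1,0,0,0,0,-1]
    - [0,0,0,0,0,0,-1]

```text
t: 10.55
tool_pos: [0.4894, 0.1681, 0.0425]
tool_rot: [0.917, 2.997, 0.024]
contact_force: [14.6, 22.5, -9.6]
opening: 0.0107
grip_force: 30.1
```

Call:
jog_arm:
  plan:
    - [0,-0.1,0,0,0,0,-1]
    - [0,0,0,0,0,0,-1]

```text
t: 10.75
tool_pos: [0.4894, 0.168, 0.0426]
tool_rot: [0.917, 2.995, 0.031]
contact_force: [18.7, 28.9, -14.2]
opening: 0.0106
grip_force: 30.0
```

Call:
jog_arm:
  plan:
    - [0,0.35,0,0,0,0,-1]
    - [0,0,0,0,0,0,-1]
    - [0,0,0,0,0,0,-0.3]
    - [0,0,0,0,0,0,-0.3]
    - [0,0,0,0,0,0,-0.3]
    - [0,0,-1,0,0,0,-0.3]
    - [0,0,-1,0,0,0,-0.3]
    - [0,0,-1,0,0,0,-0.3]

```text
t: 11.55
tool_pos: [0.488, 0.1672, 0.101]
tool_rot: [-0.916, -3.003, 0.002]
contact_force: [0.7, -0.1, 0.1]
opening: 0.0298
grip_force: 0.0
```

Call:
jog_arm:
  plan:
    - [0,0,-1,0,0,0,-0.3]
    - [0,0,-1,0,0,0,-0.3]
    - [0,0,-1,0,0,0,-0.3]
    - [0,0,-1,0,0,-0.19,-0.3]
    - [0,0,0,0,0,-0.19,-0.3]
    - [0,0,0,0,0,-0.19,-0.3]
    - [0,0,0,0,0,-0.08,-0.3]
    - [0,0,0,0,0,0,-0.3]

```text
t: 12.35
tool_pos: [0.4884, 0.1673, 0.1805]
tool_rot: [-0.128, -3.137, 0.001]
contact_force: [0.2, 0.1, -0.1]
opening: 0.0301
grip_force: 0.0
```

Call:
jog_arm:
  plan:
    - [-0.36,-1,0,0,0,0,-0.3]
    - [-0.36,-1,0,0,0,0,-0.3]
    - [-0.36,-1,0,0,0,0,-0.3]
    - [-0.36,-1,0,0,0,0,-0.3]
    - [-0.36,-1,0,0,0,0,-0.3]
    - [-0.36,-1,0,0,0,0,-0.3]
    - [-0.36,-1,0,0,0,0,-0.3]
    - [-0.36,-1,0,0,0,0,-0.3]

```text
t: 13.15
tool_pos: [0.5331, 0.0026, 0.1807]
tool_rot: [-0.13, -3.138, 0.0]
contact_force: [0.1, 0.5, 0.4]
opening: 0.03
grip_force: 0.0
```

Call:
jog_arm:
  plan:
    - [-0.36,-1,0,0,0,0,-0.3]
    - [-0.36,-1,0,0,0,0,-0.3]
    - [-0.36,-1,0,0,0,0,-0.3]
    - [-0.36,-1,0,0,0,0,-0.3]
    - [-0.36,-1,0,0,0,0,-0.3]
    - [-0.36,-1,0,0,0,0,-0.3]
    - [-0.36,-1,0,0,0,0,-0.3]
    - [0,0,0,0,0,0,-0.3]

```text
t: 13.95
tool_pos: [0.5724, -0.1422, 0.1809]
tool_rot: [-0.133, -3.138, 0.001]
contact_force: [-0.5, -0.1, 0.4]
opening: 0.0296
grip_force: 0.0
```

```bash
python3 - <<'E'
from h import *
need(.5937,-.2181,.047,175.2)
C,p,d=grab("wrist");save("w2.png",p);X=cloud(C,d).reshape(-1,3)
a=np.radians(85.2);y=np.array([np.cos(a),np.sin(a)]);x=np.array([y[1],-y[0]]);o=np.array([.5825,-.352])
P=np.c_[(X[:,:2]-o)@x,(X[:,:2]-o)@y]
for nm,y0,y1,z0,z1 in(("fix",-.02,.02,.036,.05),("brass",.055,.09,.036,.05),("tab",.11,.16,.068,.09)):
    m=(abs(P[:,0])<.06)&(P[:,1]>y0)&(P[:,1]<y1)&(X[:,2]>z0)&(X[:,2]<z1);q=P[m]
    if m.sum()>9: print(nm,m.sum(),"x",np.percentile(q[:,0],[2,98]).round(4),"y",np.percentile(q[:,1],[2,98]).round(4),"z",np.percentile(X[m,2],[5,50,95]).round(3))
C,p,d=grab("scene");save("s2.png",cv2.resize(p,(800,600)))
E
```

```text
t13.9 pos [ 0.5724 -0.1422  0.1809] psi 175.2 tilt 0.04 | turn -0.001 (-0.0 deg) shift x -1.38 y -3.69 z 6.70 F [-0.5 -0.1  0.4] op 0.0296
fix 858 x [-0.0178  0.0168] y [-0.0086  0.0113] z [0.037 0.044 0.046]
brass 456 x [-0.0183  0.0165] y [0.0658 0.0758] z [0.038 0.045 0.046]
tab 511 x [-0.014   0.0104] y [0.1292 0.1425] z [0.07  0.079 0.081]
```

View pics/s2.png

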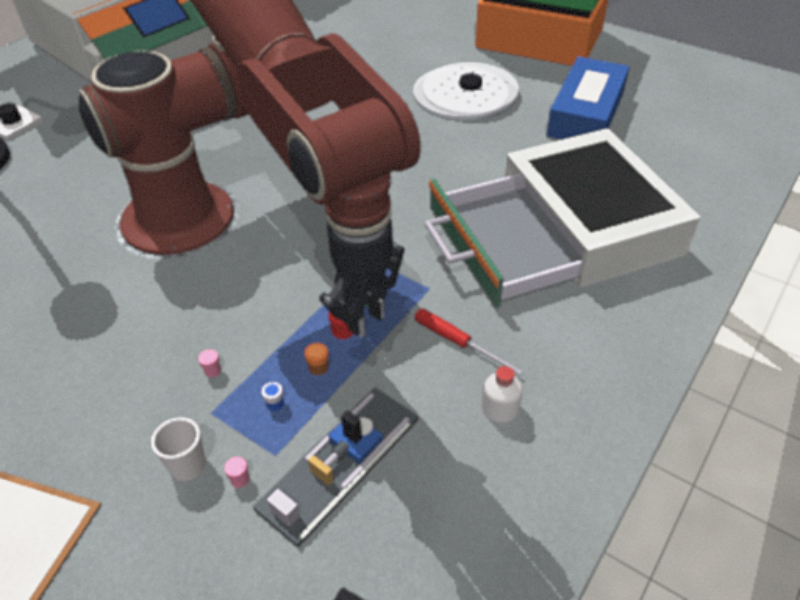

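The scene view shows the drawer fully out (floor at about 510,235) and the caliper at (340,460) with a clear approach from above. Next I grip the tab and open the jaws.

Call:
jog_arm:
  plan:
    - [-0.34,-0.9,0,0,0,0,-0.3]
    - [-0.33,-0.9,0,0,0,0,-0.3]
    - [-0.33,-0.9,0,0,0,0,-0.3]
    - [-0.33,-0.94,0,0,0,0,-0.3]
    - [0,0,1,0,0,0,-0.3]
    - [0,0,1,0,0,0,-0.3]
    - [0,0,1,0,0,0,-0.3]
    - [0,0,1,0,0,0,-0.3]

```text
t: 14.85
tool_pos: [0.5933, -0.2161, 0.1005]
tool_rot: [0.129, 3.139, -0.0]
contact_force: [0.4, 0.1, 0.2]
opening: 0.0297
grip_force: 0.0
```

Call:
jog_arm:
  plan:
    - [0,0,0.9,0,0,0,-0.3]
    - [0,0,0.9,0,0,0,-0.3]
    - [0,0,0.9,0,0,0,-0.3]
    - [0,0,0,0,0,0,-0.3]
    - [0,0,0,0,0,0,-1]
    - [0,0,0,0,0,0,-1]
    - [0,0,0,0,0,0,-1]
    - [0,0,0,0,0,0,-1]

```text
t: 15.65
tool_pos: [0.5929, -0.2153, 0.0473]
tool_rot: [0.127, 3.139, -0.002]
contact_force: [-0.3, -4.5, -6.8]
opening: 0.0136
grip_force: 34.2
```

Call:
jog_arm:
  plan:
    - [0,0.3,0,0,0,0,-1]
    - [0,0.4,0,0,0,0,-1]
    - [0,0.4,0,0,0,0,-1]
    - [0,0.1,0,0,0,0,-1]
    - [0,0,0,0,0,0,-1]

```text
t: 16.15
tool_pos: [0.5948, -0.1906, 0.0473]
tool_rot: [-0.127, -3.139, -0.0]
contact_force: [0.3, -2.4, -5.9]
opening: 0.0134
grip_force: 34.3
```

Call:
jog_arm:
  plan:
    - [0,0,0,0,0,0,-0.3]
    - [0,0,0,0,0,0,-0.3]
    - [0,0,0,0,0,0,-0.3]
    - [0,0,-1,0,0,0,-0.3]
    - [0,0,-1,0,0,0,-0.3]
    - [0,0,-1,0,0,0,-0.3]
    - [0,0,-1,0,0,0.19,0.7]
    - [0,0,-1,0,0,0.19,0.7]

```text
t: 16.95
tool_pos: [0.5953, -0.1906, 0.149]
tool_rot: [0.602, 3.082, 0.001]
contact_force: [-0.3, -0.4, -0.1]
opening: 0.0581
grip_force: 0.0
```

Call:
jog_arm:
  plan:
    - [0,0,0,0,0,0.19,0.7]
    - [0,0,0,0,0,0.19,0.7]
    - [0,0,0,0,0,0.19,0.7]
    - [0,0,0,0,0,0.19,0.7]
    - [0,0,0,0,0,0.19,0.7]
    - [0,0,0,0,0,0.19,0.7]
    - [0,0,0,0,0,0.19,0.7]
    - [0,0,0,0,0,0.19,0.7]

```text
t: 17.75
tool_pos: [0.5954, -0.1906, 0.1481]
tool_rot: [2.231, 2.211, 0.002]
contact_force: [0.7, -0.7, 0.6]
opening: 0.0724
grip_force: 0.0
```

Call:
jog_arm:
  plan:
    - [0,0,0,0,0,0.1,0.7]
    - [0,0,0,0,0,0,0.7]

```text
t: 17.95
tool_pos: [0.5953, -0.1907, 0.1481]
tool_rot: [2.309, 2.129, 0.001]
contact_force: [0.2, -0.6, 0.3]
opening: 0.0728
grip_force: 0.0
```

```bash
cat >> h.py <<'E'
G={"green":((35,95),.042,.022),"amber":((5,20),.040,.018),"blue":((105,128),.036,.015)}
def find(name,cams=("top","scene","wrist"),near=(.45,-.1),rad=.35,zb=0.):
    (h0,h1),H,r=G[name]
    for n in cams:
        C,p,d=grab(n);X=cloud(C,d);hsv=cv2.cvtColor(p,cv2.COLOR_RGB2HSV)
        m=(hsv[...,0]>=h0)&(hsv[...,0]<=h1)&(hsv[...,1]>110)&(hsv[...,2]>50)&(X[...,2]>zb+H-.008)&(X[...,2]<zb+H+.008)&(np.hypot(X[...,0]-near[0],X[...,1]-near[1])<rad)
        k,lab,st,_=cv2.connectedComponentsWithStats(m.astype(np.uint8))
        for i in range(1,k):
            if st[i,4]<12: continue
            q=X[lab==i];c=np.median(q,0)
            w=X[(np.hypot(X[...,0]-c[0],X[...,1]-c[1])<r+.008)&(abs(X[...,2]-zb-H)<.006)]
            lo,hi=np.percentile(w,[1,99],axis=0)
            print(name,n,"px",st[i,:2]+st[i,2:4]//2,st[i,4],"col",c.round(4),"top mid",((lo+hi)/2)[:2].round(4),"ext",(hi-lo)[:2].round(3))
E
python3 - <<'E'
from h import *
need(.44,.0335,.16,85.2)
for g in G: find(g,("top","scene"))
E
```

```text
t17.9 pos [ 0.5953 -0.1907  0.1481] psi 85.4 tilt 0.06 | turn 0.004 (0.2 deg) shift x 10.52 y -8.68 z -0.60 F [ 0.2 -0.6  0.3] op 0.0728
green top px [251 224] 41 col [0.4407 0.0365 0.0436] top mid [0.4398 0.0335] ext [0.04  0.038]
amber scene px [203 226] 147 col [ 0.4628 -0.134   0.0401] top mid [ 0.4595 -0.1323] ext [0.032 0.034]
amber scene px [214 290] 91 col [ 0.5954 -0.2575  0.0429] top mid [ 0.5914 -0.2525] ext [0.037 0.019]
blue scene px [174 249] 38 col [ 0.4506 -0.2219  0.0368] top mid [ 0.4496 -0.2229] ext [0.028 0.029]
blue scene px [235 274] 257 col [ 0.6107 -0.1964  0.0308] top mid [ 0.6076 -0.1956] ext [0.037 0.042]
```

Call:
jog_arm:
  plan:
    - [0.95,-0.79,-0.1,0,0,0,0.7]
    - [0.95,-0.79,0,0,0,0,0.7]
    - [0.95,-0.79,0,0,0,0,0.7]
    - [0.95,-0.79,0,0,0,0,0.7]
    - [0.95,-0.79,0,0,0,0,0.7]
    - [0.95,-0.79,0,0,0,0,0.7]
    - [0.95,-0.79,0,0,0,0,0.7]
    - [0.95,-0.79,0,0,0,0,0.7]

```text
t: 19.05
tool_pos: [0.4807, -0.0282, 0.1494]
tool_rot: [2.309, 2.13, 0.0]
contact_force: [-0.7, 0.6, -0.2]
opening: 0.0725
grip_force: 0.0
```

Call:
jog_arm:
  plan:
    - [0.95,-0.79,0,0,0,0,0.7]
    - [0.95,-0.79,0,0,0,0,0.7]
    - [0.95,-0.79,0,0,0,0,0.7]
    - [0,0,0,0,0,0,0.7]
    - [0,0,0,0,0,0,0.7]

```text
t: 19.55
tool_pos: [0.4388, 0.0318, 0.1496]
tool_rot: [2.308, 2.13, 0.001]
contact_force: [-0.3, 0.1, -0.2]
opening: 0.0725
grip_force: 0.0
```

```bash
python3 - <<'E'
from h import *
need(.441,.034,.012,85.2)
find("green",("wrist","scene"))
E
```

```text
t19.6 pos [0.4388 0.0318 0.1496] psi 85.4 tilt 0.06 | turn 0.005 (0.2 deg) shift x 0.12 y 0.10 z 6.88 F [-0.3  0.1 -0.2] op 0.0725
green wrist px [263 187] 734 col [0.4406 0.0351 0.0434] top mid [0.441  0.0356] ext [0.04  0.041]
green scene px [238 180] 53 col [0.4417 0.0348 0.0427] top mid [0.4426 0.0346] ext [0.042 0.043]
```

Call:
jog_arm:
  plan:
    - [0.18,0.1,1,0,0,0,0.7]
    - [0,0,1,0,0,0,0.7]
    - [0,0,1,0,0,0,0.7]
    - [0,0,1,0,0,0,0.7]
    - [0,0,1,0,0,0,0.7]
    - [0,0,1,0,0,0,0.7]
    - [0,0,0.85,0,0,0,0.7]
    - [0,0,0,0,0,0,0.7]

```text
t: 20.45
tool_pos: [0.4391, 0.0346, 0.0098]
tool_rot: [-2.308, -2.126, 0.006]
contact_force: [-0.7, 0.6, 0.3]
opening: 0.0727
grip_force: 0.0
```

Call:
jog_arm:
  plan:
    - [0,0,0,0,0,0,-0.3]
    - [0,0,0,0,0,0,-0.3]
    - [0,0,0,0,0,0,-0.3]
    - [0,0,0,0,0,0,-0.3]
    - [0,0,0,0,0,0,-0.3]
    - [0,0,-0.5,0,0,0,-0.3]
    - [0,0,-1,0,0,0,-0.3]
    - [0,0,-1,0,0,0,-0.3]
  grip_force: 30

```text
t: 21.25
tool_pos: [0.4397, 0.0353, 0.0623]
tool_rot: [-2.308, -2.128, 0.002]
contact_force: [1.0, 0.3, -0.8]
opening: 0.0431
grip_force: 30.8
```

Call:
jog_arm:
  plan:
    - [0,0,-1,0,0,0,-0.3]
    - [0,0,-1,0,0,0,-0.3]
    - [0,0,0,0,0,0,-0.3]
    - [0,0,0,0,0,0,-0.3]

```text
t: 21.65
tool_pos: [0.4406, 0.0352, 0.1021]
tool_rot: [-2.31, -2.13, -0.0]
contact_force: [-0.4, 0.2, -1.0]
opening: 0.0431
grip_force: 30.8
```

```bash
python3 - <<'E'
from h import *
a=np.radians(85.2);y=np.array([np.cos(a),np.sin(a)]);o=np.array([.5825,-.352])
t=o+(.0113+.030)*y; print(t)
need(t[0]-.001,t[1],.1,85.2)
E
```

```text
[ 0.58595589 -0.31084484]
t21.6 pos [0.4406 0.0352 0.1021] psi 85.4 tilt 0.01 | turn 0.003 (0.2 deg) shift x -16.64 y 8.64 z 0.10 F [-0.4  0.2 -1. ] op 0.0431
```

Call:
jog_arm:
  plan:
    - [-0.98,0.51,-0.5,0,0,0,-0.3]
    - [-0.98,0.51,-0.5,0,0,0,-0.3]
    - [-0.98,0.51,0,0,0,0,-0.3]
    - [-0.98,0.51,0,0,0,0,-0.3]
    - [-0.98,0.51,0,0,0,0,-0.3]
    - [-0.98,0.51,0,0,0,0,-0.3]
    - [-0.98,0.51,0,0,0,0,-0.3]
    - [-0.98,0.51,0,0,0,0,-0.3]

```text
t: 22.45
tool_pos: [0.5085, -0.1281, 0.1199]
tool_rot: [-2.307, -2.127, 0.002]
contact_force: [0.7, 0.0, -1.5]
opening: 0.0433
grip_force: 30.8
```

Call:
jog_arm:
  plan:
    - [-0.98,0.51,0,0,0,0,-0.3]
    - [-0.98,0.51,0,0,0,0,-0.3]
    - [-0.98,0.51,0,0,0,0,-0.3]
    - [-0.98,0.51,0,0,0,0,-0.3]
    - [-0.98,0.51,0,0,0,0,-0.3]
    - [-0.98,0.51,0,0,0,0,-0.3]
    - [-0.98,0.51,0,0,0,0,-0.3]
    - [-0.98,0.51,0,0,0,0,-0.3]

```text
t: 23.25
tool_pos: [0.5772, -0.2907, 0.1194]
tool_rot: [-2.307, -2.127, 0.001]
contact_force: [-0.2, 0.2, -0.8]
opening: 0.0436
grip_force: 30.8
```

Call:
jog_arm:
  plan:
    - [-0.96,0.48,0,0,0,0,-0.3]
    - [0,0,0,0,0,0,-0.3]
    - [0,0,0,0,0,0,-0.3]

```text
t: 23.55
tool_pos: [0.5852, -0.31, 0.12]
tool_rot: [-2.307, -2.126, 0.001]
contact_force: [0.3, -0.1, -1.2]
opening: 0.0433
grip_force: 30.9
```

```bash
cat >> h.py <<'E'
def cal(cams):
    a=np.radians(85.2);y=np.array([np.cos(a),np.sin(a)]);x=np.array([y[1],-y[0]]);o=np.array([.5825,-.352])
    for n in cams:
        C,p,d=grab(n);X=cloud(C,d).reshape(-1,3);P=np.c_[(X[:,:2]-o)@x,(X[:,:2]-o)@y]
        for nm,y0,y1,z0,z1 in(("fix",-.02,.02,.036,.05),("brass",.03,.11,.036,.048),("tab",.08,.18,.068,.09),("railL",.01,.1,.013,.04),("railR",.01,.1,.013,.04)):
            m=(abs(P[:,0])<.02)&(P[:,1]>y0)&(P[:,1]<y1)&(X[:,2]>z0)&(X[:,2]<z1)
            if nm[:4]=="rail": s=1 if nm[4]=="R" else -1;m=(P[:,0]*s>.026)&(P[:,0]*s<.045)&(P[:,1]>y0)&(P[:,1]<y1)&(X[:,2]>z0)&(X[:,2]<z1)
            q=P[m]
            if m.sum()>9: print(n,nm,m.sum(),"x",np.percentile(q[:,0],[2,98]).round(4),"y",np.percentile(q[:,1],[2,98]).round(4),"z",np.percentile(X[m,2],[5,50,95]).round(3))
E
python3 - <<'E'
from h import *
need(.5850,-.3108,.023,85.2)
cal(("wrist",))
E
```

```text
t23.6 pos [ 0.5852 -0.31    0.12  ] psi 85.3 tilt 0.23 | turn 0.003 (0.1 deg) shift x -0.04 y -0.00 z 4.85 F [ 0.3 -0.1 -1.2] op 0.0433
wrist brass 723 x [-0.0176  0.0164] y [0.0917 0.1016] z [0.041 0.045 0.046]
wrist tab 1398 x [-0.0131  0.0112] y [0.1544 0.1677] z [0.074 0.08  0.081]
wrist railL 766 x [-0.0412 -0.0266] y [0.0137 0.0992] z [0.013 0.014 0.017]
wrist railR 1119 x [0.0265 0.0416] y [0.0125 0.0988] z [0.013 0.014 0.017]
```

Call:
jog_arm:
  plan:
    - [0,0,0.8,0,0,0,-0.3]
    - [0,0,0.8,0,0,0,-0.3]
    - [0,0,0.8,0,0,0,-0.3]
    - [0,0,0.8,0,0,0,-0.3]
    - [0,0,0.8,0,0,0,-0.3]
    - [0,0,0.5,0,0,0,-0.3]
    - [0,0,0.35,0,0,0,-0.3]
    - [0,0,0,0,0,0,-0.3]

```text
t: 24.4
tool_pos: [0.5867, -0.3109, 0.0258]
tool_rot: [2.309, 2.129, 0.0]
contact_force: [-0.4, -0.4, -1.3]
opening: 0.0432
grip_force: 31.2
```

Call:
jog_arm:
  plan:
    - [0,0,0.05,0,0,0,-0.3]
    - [0,0,0,0,0,0,-0.3]

```text
t: 24.6
tool_pos: [0.5868, -0.3111, 0.0256]
tool_rot: [2.309, 2.129, 0.0]
contact_force: [-0.9, 1.5, 4.4]
opening: 0.0429
grip_force: 31.6
```

Call:
jog_arm:
  plan:
    - [0,0,0,0,0,0,0.4]
    - [0,0,0,0,0,0,0.4]
    - [0,0,0,0,0,0,0.4]
    - [0,0,-0.5,0,0,0,0.4]
    - [0,0,-1,0,0,0,0.4]
    - [0,0,-1,0,0,0,0.4]
    - [0,0,-1,0,0,0,0.4]
    - [0,0,-1,0,0,0,0.4]

```text
t: 25.4
tool_pos: [0.5864, -0.3107, 0.1159]
tool_rot: [2.309, 2.129, 0.0]
contact_force: [-0.2, -0.5, -0.2]
opening: 0.0599
grip_force: 0.0
```

Call:
jog_arm:
  plan:
    - [1,0,-1,0,0,0,-0.3]
    - [1,0,-1,0,0,0,-0.3]
    - [1,0,0,0,0,0,-0.3]
    - [1,0,0,0,0,0,-0.3]
    - [1,0,0,0,0,0,-0.3]
    - [1,0,0,0,0,0,-0.3]
    - [0,0,0,0,0,-0.19,-0.3]
    - [0,0,0,0,0,-0.19,-0.3]

```text
t: 26.2
tool_pos: [0.5956, -0.189, 0.153]
tool_rot: [-1.957, -2.455, 0.001]
contact_force: [-0.1, 0.4, -0.2]
opening: 0.0296
grip_force: 0.0
```

Call:
jog_arm:
  plan:
    - [0,0,0,0,0,-0.19,-0.3]
    - [0,0,0,0,0,-0.19,-0.3]
    - [0,0,0,0,0,-0.19,-0.3]
    - [0,0,0,0,0,-0.19,-0.3]
    - [0,0,0,0,0,-0.19,-0.3]
    - [0,0,0,0,0,-0.19,-0.3]
    - [0,0,0,0,0,-0.19,-0.3]
    - [0,0,0,0,0,-0.19,-0.3]

```text
t: 27.0
tool_pos: [0.5955, -0.1898, 0.153]
tool_rot: [-0.24, -3.13, -0.001]
contact_force: [0.3, -0.1, -0.1]
opening: 0.0299
grip_force: 0.0
```

Call:
jog_arm:
  plan:
    - [0,0,0,0,0,-0.1,-0.3]
    - [0,0,0,0,0,0,-0.3]

```text
t: 27.2
tool_pos: [0.5955, -0.1899, 0.1531]
tool_rot: [-0.127, -3.137, -0.001]
contact_force: [0.7, 0.5, 0.2]
opening: 0.03
grip_force: 0.0
```

```bash
python3 - <<'E'
from h import *
need(.5950,-.1912,.047,175.2)
cal(("wrist",))
find("green",("wrist","scene","top"),(.5856,-.31),.08,.012)
C,p,d=grab("scene");save("s3.png",cv2.resize(p[190:360,130:330],None,fx=3,fy=3))
E
```

```text
t27.2 pos [ 0.5955 -0.1899  0.1531] psi 175.4 tilt 0.11 | turn 0.004 (0.2 deg) shift x 0.02 y -0.07 z 5.30 F [0.7 0.5 0.2] op 0.0300
wrist fix 1046 x [-0.0178  0.0168] y [-0.0088  0.0111] z [0.039 0.045 0.046]
wrist brass 667 x [-0.0186  0.0157] y [0.0525 0.102 ] z [0.037 0.045 0.047]
wrist tab 598 x [-0.0142  0.0107] y [0.1551 0.1686] z [0.073 0.08  0.081]
wrist railL 641 x [-0.0414 -0.0267] y [0.0123 0.0987] z [0.013 0.014 0.017]
wrist railR 586 x [0.0274 0.0411] y [0.0134 0.099 ] z [0.013 0.014 0.017]
green wrist px [121 195] 644 col [ 0.585  -0.3112  0.0554] top mid [ 0.585  -0.3098] ext [0.041 0.041]
green scene px [194 304] 121 col [ 0.5873 -0.3097  0.0545] top mid [ 0.5874 -0.3107] ext [0.041 0.041]
```

View pics/s3.png

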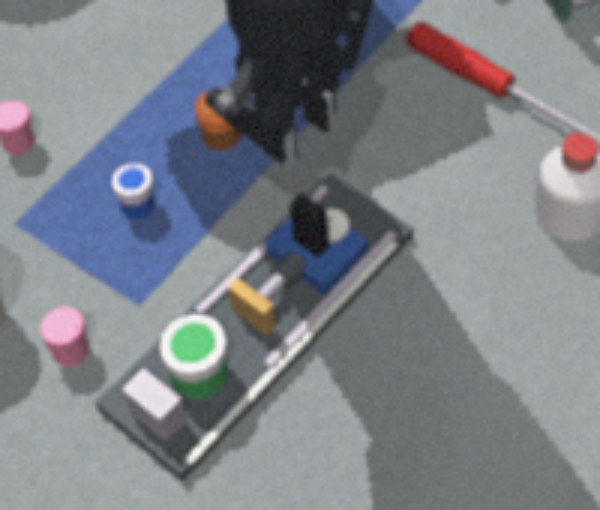

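The jar stands upright between the jaws at (195,350). Now I grip the tab and close the jaws on it.

Call:
jog_arm:
  plan:
    - [0,-0.04,1,0,0,0,-0.3]
    - [0,0,1,0,0,0,-0.3]
    - [0,0,1,0,0,0,-0.3]
    - [0,0,1,0,0,0,-0.3]
    - [0,0,0.8,0,0,0,-0.3]
    - [0,0,0.5,0,0,0,-0.3]
    - [0,0,0,0,0,0,-0.3]
    - [0,0,0,0,0,0,-0.3]

```text
t: 28.25
tool_pos: [0.5963, -0.192, 0.0488]
tool_rot: [0.128, 3.138, -0.0]
contact_force: [0.7, -0.5, 0.4]
opening: 0.0298
grip_force: 0.0
```

Call:
jog_arm:
  plan:
    - [0,0,0,0,0,0,-1]
    - [0,0,0,0,0,0,-1]
    - [0,0,0,0,0,0,-1]
    - [0,0,0,0,0,0,-1]
    - [0,0,0,0,0,0,-1]

```text
t: 28.75
tool_pos: [0.5968, -0.1919, 0.0498]
tool_rot: [0.127, 3.137, -0.0]
contact_force: [0.4, 1.7, 6.8]
opening: 0.0136
grip_force: 33.1
```

Call:
jog_arm:
  plan:
    - [0,-0.3,0,0,0,0,-1]
    - [0,-0.3,0,0,0,0,-1]
    - [0,-0.3,0,0,0,0,-1]
    - [0,-0.3,0,0,0,0,-1]
    - [0,-0.2,0,0,0,0,-1]
    - [0,-0.2,0,0,0,0,-1]
    - [0,-0.1,0,0,0,0,-1]
    - [0,0,0,0,0,0,-1]

```text
t: 29.55
tool_pos: [0.5942, -0.2254, 0.0498]
tool_rot: [0.127, 3.137, 0.001]
contact_force: [0.0, 5.1, 6.0]
opening: 0.0134
grip_force: 33.1
```

```bash
python3 - <<'E'
from h import *
need(.5950,-.1912,.047,175.2)
cal(("wrist",))
E
```

```text
t29.6 pos [ 0.5942 -0.2254  0.0498] psi 175.4 tilt 0.14 | turn 0.004 (0.2 deg) shift x 0.11 y 1.70 z 0.14 F [0.  5.1 6. ] op 0.0134
wrist fix 2115 x [-0.018   0.0169] y [-0.0088  0.0107] z [0.039 0.045 0.046]
wrist brass 2306 x [-0.0189  0.0158] y [0.0456 0.108 ] z [0.037 0.044 0.046]
wrist tab 3443 x [-0.014   0.0102] y [0.1085 0.1453] z [0.07  0.08  0.088]
wrist railL 1491 x [-0.0418 -0.0263] y [0.0124 0.099 ] z [0.013 0.014 0.017]
wrist railR 909 x [0.0268 0.0418] y [0.0344 0.0948] z [0.013 0.014 0.017]
```

Call:
jog_arm:
  plan:
    - [0,-0.1,0,0,0,0,-1]
    - [0,0,0,0,0,0,-1]

```text
t: 29.8
tool_pos: [0.5941, -0.2271, 0.0498]
tool_rot: [0.127, 3.137, 0.002]
contact_force: [-0.1, 4.4, 5.9]
opening: 0.0134
grip_force: 33.2
```

Call:
jog_arm:
  plan:
    - [0,-0.1,0,0,0,0,-1]
    - [0,0,0,0,0,0,-1]

```text
t: 30.0
tool_pos: [0.594, -0.229, 0.0498]
tool_rot: [0.127, 3.137, 0.002]
contact_force: [1.2, 4.9, 5.1]
opening: 0.0134
grip_force: 33.2
```

Call:
jog_arm:
  plan:
    - [0,-0.1,0,0,0,0,-1]
    - [0,0,0,0,0,0,-1]

```text
t: 30.2
tool_pos: [0.5938, -0.2307, 0.0498]
tool_rot: [0.127, 3.137, 0.003]
contact_force: [0.2, 5.8, 5.3]
opening: 0.0133
grip_force: 33.2
```

Call:
jog_arm:
  plan:
    - [0,-0.1,0,0,0,0,-1]
    - [0,0,0,0,0,0,-1]
    - [0,0,0,0,0,0,-1]

```text
t: 30.5
tool_pos: [0.5937, -0.2323, 0.0498]
tool_rot: [0.127, 3.137, 0.004]
contact_force: [0.3, 7.3, 7.4]
opening: 0.0135
grip_force: 33.2
```

```bash
cat >> h.py <<'E'
def gap(tag,hue=(15,32)):
    """tab / brass jaw / fixed jaw along the slide, by colour and height in the wrist view"""
    a=np.radians(85.2);y=np.array([np.cos(a),np.sin(a)]);x=np.array([y[1],-y[0]]);o=np.array([.5825,-.352])
    C,p,d=grab("wrist");X=cloud(C,d);P0=(X[...,:2]-o)@x;P1=(X[...,:2]-o)@y;hs=cv2.cvtColor(p,cv2.COLOR_RGB2HSV)
    b=(abs(P0)<.016)&(hs[...,0]>hue[0])&(hs[...,0]<hue[1])&(hs[...,1]>90)&(X[...,2]>.040)&(X[...,2]<.049)
    f=(abs(P0)<.016)&(P1<.02)&(X[...,2]>.040)&(X[...,2]<.049)
    print(tag,"brass",b.sum(),np.percentile(P1[b],[2,50,98]).round(4),"fix",np.percentile(P1[f],[2,50,98]).round(4));save(tag+".png",p)
E
python3 - <<'E'
from h import *
need(.5950,-.1912,.047,175.2)
gap("g1")
E
```

```text
t30.5 pos [ 0.5937 -0.2323  0.0498] psi 175.4 tilt 0.18 | turn 0.004 (0.2 deg) shift x 0.11 y 2.05 z 0.14 F [0.3 7.3 7.4] op 0.0135
g1 brass 1022 [0.0548 0.0604 0.0645] fix [-0.0091 -0.0015  0.0101]
```

View pics/g1.png

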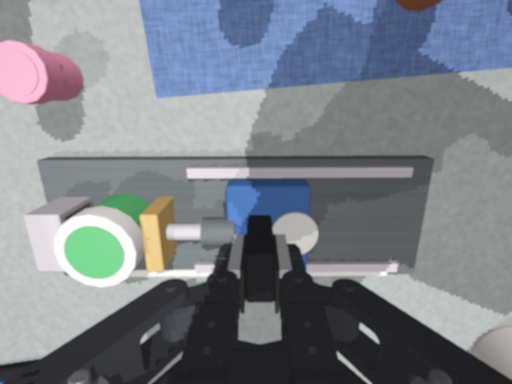

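The wrist view shows the jar (98,248) touching the brass jaw (157,235) and the fixed jaw (48,235). The spring is in about 3.7 mm, so I push 1.3 mm more and hold.

Call:
jog_arm:
  plan:
    - [0,-0.07,0,0,0,0,-1]
    - [0,0,0,0,0,0,-1]
    - [0,0,0,0,0,0,-1]

```text
t: 30.85
tool_pos: [0.5936, -0.2333, 0.0498]
tool_rot: [0.127, 3.137, 0.005]
contact_force: [0.8, 9.0, 8.2]
opening: 0.0134
grip_force: 33.3
```

```bash
python3 - <<'E'
from h import *
need(.5950,-.1912,.047,175.2)
gap("g2")
gap("g3")
E
```

```text
t30.9 pos [ 0.5936 -0.2333  0.0498] psi 175.4 tilt 0.21 | turn 0.004 (0.2 deg) shift x 0.11 y 2.10 z 0.14 F [0.8 9.  8.2] op 0.0134
g2 brass 1021 [0.0548 0.0603 0.0644] fix [-0.009  -0.0014  0.0102]
g3 brass 1027 [0.0548 0.0604 0.0645] fix [-0.0091 -0.0015  0.0102]
```

Call:
jog_arm:
  plan:
    - [0,0,0,0,0,0,-1]
    - [0,0,0,0,0,0,-1]
    - [0,0,0,0,0,0,-1]
    - [0,0,0,0,0,0,-1]
    - [0,0,0,0,0,0,-1]
    - [0,0,0,0,0,0,-1]
    - [0,0,0,0,0,0,-1]
    - [0,0,0,0,0,0,-1]

```text
t: 31.75
tool_pos: [0.5936, -0.2332, 0.0498]
tool_rot: [0.126, 3.137, 0.005]
contact_force: [0.5, 7.4, 7.7]
opening: 0.0135
grip_force: 33.3
```

Call:
jog_arm:
  plan:
    - [0,0.2,0,0,0,0,-1]
    - [0,0.2,0,0,0,0,-1]
    - [0,0.3,0,0,0,0,-1]
    - [0,0.4,0,0,0,0,-1]
    - [0,0.4,0,0,0,0,-1]
    - [0,0,0,0,0,0,-1]
    - [0,0,0,0,0,0,-0.3]
    - [0,0,0,0,0,0,-0.3]

```text
t: 32.55
tool_pos: [0.594, -0.2048, 0.0473]
tool_rot: [-0.128, -3.137, -0.001]
contact_force: [-0.2, -0.4, -1.3]
opening: 0.0301
grip_force: 0.0
```

Call:
jog_arm:
  plan:
    - [0,0,0,0,0,0,-0.3]
    - [0,0,-1,0,0,0,-0.3]
    - [0,0,-1,0,0,0,-0.3]
    - [0,0,-1,0,0,0,-0.3]
    - [0,0,-1,0,0,0,-0.3]
    - [0,0,-1,0,0,0.19,0.4]
    - [0,0,0,0,0,0.19,0.4]
    - [0,0,0,0,0,0.19,0.4]

```text
t: 33.35
tool_pos: [0.595, -0.2053, 0.1489]
tool_rot: [0.83, 3.029, -0.0]
contact_force: [-0.3, -0.2, -0.7]
opening: 0.0596
grip_force: 0.0
```

Call:
jog_arm:
  plan:
    - [0,0,0,0,0,0.19,0.4]
    - [0,0,0,0,0,0.19,0.4]
    - [0,0,0,0,0,0.19,0.4]
    - [0,0,0,0,0,0.19,0.4]
    - [0,0,0,0,0,0.19,0.4]
    - [0,0,0,0,0,0.19,0.4]
    - [0,0,0,0,0,0.19,0.4]
    - [0,0,0,0,0,0.1,0.4]

```text
t: 34.15
tool_pos: [0.5943, -0.205, 0.1474]
tool_rot: [-2.313, -2.123, 0.001]
contact_force: [-0.1, -0.8, -1.0]
opening: 0.0604
grip_force: 0.0
```

```bash
python3 - <<'E'
from h import *
need(.585,-.32,.024,85.2)
cal(("wrist",))
find("green",("wrist","scene","top"),(.5856,-.31),.08,.012)
E
```

```text
t34.1 pos [ 0.5943 -0.205   0.1474] psi 85.1 tilt 0.08 | turn -0.002 (-0.1 deg) shift x -5.77 y 0.02 z 6.17 F [-0.1 -0.8 -1. ] op 0.0604
wrist fix 389 x [-0.0169  0.0183] y [-0.0101  0.0072] z [0.044 0.045 0.046]
wrist brass 729 x [-0.0176  0.0176] y [0.0438 0.0867] z [0.037 0.045 0.047]
wrist tab 685 x [-0.0129  0.0117] y [0.1399 0.1535] z [0.071 0.079 0.081]
wrist railL 453 x [-0.0411 -0.0264] y [0.0131 0.0989] z [0.013 0.014 0.017]
wrist railR 655 x [0.0264 0.0419] y [0.0126 0.0983] z [0.013 0.014 0.017]
green wrist px [262 308] 517 col [ 0.585  -0.3195  0.0554] top mid [ 0.5854 -0.3191] ext [0.041 0.041]
green scene px [191 307] 119 col [ 0.587  -0.3184  0.0546] top mid [ 0.5868 -0.3194] ext [0.041 0.041]
green top px [361 178] 26 col [ 0.5862 -0.3154  0.0558] top mid [ 0.5833 -0.3127] ext [0.034 0.026]
```

Call:
jog_arm:
  plan:
    - [-0.9,0,0,0,0,0,0.4]
    - [-0.9,0,0,0,0,0,0.4]
    - [-0.9,0,0,0,0,0,0.4]
    - [-0.9,0,0,0,0,0,0.4]
    - [-0.9,0,0,0,0,0,0.4]
    - [-0.9,0,0,0,0,0,0.4]
    - [-0.34,0,0,0,0,0,0.4]
    - [0,0,1,0,0,0,0.4]

```text
t: 35.15
tool_pos: [0.5873, -0.3225, 0.1318]
tool_rot: [2.306, 2.123, 0.002]
contact_force: [0.3, 0.3, 0.3]
opening: 0.0598
grip_force: 0.0
```

Call:
jog_arm:
  plan:
    - [0,0,1,0,0,0,0.4]
    - [0,0,1,0,0,0,0.4]
    - [0,0,1,0,0,0,0.4]
    - [0,0,1,0,0,0,0.4]
    - [0,0,0.8,0,0,0,0.4]
    - [0,0,0.37,0,0,0,0.4]
    - [0,0,0,0,0,0,0.4]
    - [0,0,0,0,0,0,0.4]

```text
t: 35.95
tool_pos: [0.586, -0.3199, 0.0257]
tool_rot: [2.309, 2.129, 0.0]
contact_force: [-1.0, 0.3, -0.5]
opening: 0.0596
grip_force: 0.0
```

Call:
jog_arm:
  plan:
    - [0,0,0,0,0,0,-0.3]
    - [0,0,0,0,0,0,-0.3]
    - [0,0,0,0,0,0,-0.3]
    - [0,0,0,0,0,0,-0.3]
    - [0,0,0,0,0,0,-0.3]
    - [0,0,0,0,0,0,-0.3]

```text
t: 36.55
tool_pos: [0.5865, -0.3202, 0.0266]
tool_rot: [2.308, 2.128, 0.001]
contact_force: [0.6, 0.2, 5.4]
opening: 0.0433
grip_force: 31.3
```

Call:
jog_arm:
  plan:
    - [0,0,-0.5,0,0,0,-0.3]
    - [0,0,-1,0,0,0,-0.3]
    - [0,0,-1,0,0,0,-0.3]
    - [0,0,-1,0,0,0,-0.3]
    - [0,0,-1,0,0,0,-0.3]
    - [0,0,-1,0,0,0,-0.3]
    - [0,0,-1,0,0,0,-0.3]
    - [0,0,0,0,0,0,-0.3]

```text
t: 37.35
tool_pos: [0.587, -0.3206, 0.1587]
tool_rot: [2.305, 2.126, 0.002]
contact_force: [0.2, 0.4, -0.2]
opening: 0.043
grip_force: 30.8
```

```bash
python3 - <<'E'
from h import *
l=np.array([-.829,.559]);t=np.array([.5576,.2692])+.06*l;print(t)
need(t[0],t[1],.17,146)
E
```

```text
[0.50786 0.30274]
t37.4 pos [ 0.587  -0.3206  0.1587] psi 85.4 tilt 0.35 | turn -1.348 (-60.6 deg) shift x 20.71 y 23.63 z -0.56 F [ 0.2  0.4 -0.2] op 0.0430
```

Call:
jog_arm:
  plan:
    - [0,0,-0.1,0,0,-0.19,-0.3]
    - [0,0,-0.1,0,0,-0.19,-0.3]
    - [0,0,-0.1,0,0,-0.19,-0.3]
    - [0,0,-0.1,0,0,-0.19,-0.3]
    - [0,0,-0.1,0,0,-0.19,-0.3]
    - [0,0,0,0,0,-0.19,-0.3]
    - [0,0,0,0,0,-0.19,-0.3]
    - [0,0,0,0,0,-0.02,-0.3]

```text
t: 38.15
tool_pos: [0.5847, -0.3191, 0.1631]
tool_rot: [-0.914, -3.003, -0.001]
contact_force: [0.1, 0.0, -0.8]
opening: 0.0428
grip_force: 30.8
```

Call:
jog_arm:
  plan:
    - [0.86,0.98,0,0,0,0,-0.3]
    - [0.86,0.98,0,0,0,0,-0.3]
    - [0.86,0.98,0,0,0,0,-0.3]
    - [0.86,0.98,0,0,0,0,-0.3]
    - [0.86,0.98,0,0,0,0,-0.3]
    - [0.86,0.98,0,0,0,0,-0.3]
    - [0.86,0.98,0,0,0,0,-0.3]
    - [0.86,0.98,0,0,0,0,-0.3]

```text
t: 38.95
tool_pos: [0.5579, -0.1115, 0.1638]
tool_rot: [-0.92, -3.002, -0.0]
contact_force: [-0.8, -0.9, -1.5]
opening: 0.043
grip_force: 30.8
```

Call:
jog_arm:
  plan:
    - [0.86,0.98,0,0,0,0,-0.3]
    - [0.86,0.98,0,0,0,0,-0.3]
    - [0.86,0.98,0,0,0,0,-0.3]
    - [0.86,0.98,0,0,0,0,-0.3]
    - [0.86,0.98,0,0,0,0,-0.3]
    - [0.86,0.98,0,0,0,0,-0.3]
    - [0.86,0.98,0,0,0,0,-0.3]
    - [0.86,0.98,0,0,0,0,-0.3]

```text
t: 39.75
tool_pos: [0.5311, 0.0952, 0.164]
tool_rot: [-0.92, -3.003, 0.001]
contact_force: [-0.0, -0.2, -1.2]
opening: 0.0431
grip_force: 30.8
```

Call:
jog_arm:
  plan:
    - [0.86,0.98,0,0,0,0,-0.3]
    - [0.86,0.98,0,0,0,0,-0.3]
    - [0.86,0.98,0,0,0,0,-0.3]
    - [0.86,0.98,0,0,0,0,-0.3]
    - [0.86,0.98,0,0,0,0,-0.3]
    - [0.86,0.98,0,0,0,0,-0.3]
    - [0.86,0.98,0,0,0,0,-0.3]
    - [0.86,0.98,0,0,0,0,-0.3]

```text
t: 40.55
tool_pos: [0.5044, 0.3019, 0.1638]
tool_rot: [-0.92, -3.003, 0.002]
contact_force: [-0.2, 0.1, -0.4]
opening: 0.0427
grip_force: 30.8
```

Call:
jog_arm:
  plan:
    - [0,0,0,0,0,0,-0.3]
    - [0,0,0,0,0,0,-0.3]

```text
t: 40.75
tool_pos: [0.5046, 0.301, 0.164]
tool_rot: [-0.916, -3.004, 0.002]
contact_force: [0.4, 0.1, -1.3]
opening: 0.0434
grip_force: 30.9
```

```bash
python3 - <<'E'
from h import *
need(.5079,.3027,.0275,146)
C,p,d=grab("wrist");X=cloud(C,d).reshape(-1,3);save("w5.png",p)
a=np.radians(56);e=np.array([np.cos(a),np.sin(a)]);l=np.array([-e[1],e[0]]);c=np.array([.5576,.2692])
s=(X[:,:2]-c)@e;w=(X[:,:2]-c)@l
m=(X[:,2]>.068)&(X[:,2]<.084)&(s<-.05)&(s>-.1)&(abs(w)<.15);print("front",m.sum(),np.percentile(s[m],[2,98]) if m.any() else 0)
m=(X[:,2]>.083)&(X[:,2]<.095)&(s>.04)&(abs(w)<.15);print("cab",m.sum(),np.percentile(s[m],[1,50]) if m.any() else 0)
m=(abs(X[:,2]-.012)<.005)&(s>-.09)&(s<.09)&(abs(w)<.15);print("floor",m.sum(),np.percentile(s[m],[1,99]),np.percentile(w[m],[1,99]))
E
```

```text
t40.8 pos [0.5046 0.301  0.164 ] psi 146.1 tilt 0.10 | turn 0.002 (0.1 deg) shift x -0.09 y 0.16 z 6.82 F [ 0.4  0.1 -1.3] op 0.0434
front 2761 [-0.0817215  -0.07026443]
cab 34717 [0.07962593 0.14099376]
floor 19420 [-0.06989469  0.0887383 ] [-0.12255961  0.12503589]
```

Call:
jog_arm:
  plan:
    - [-0.1,0.15,1,0,0,0,-0.3]
    - [0,0,1,0,0,0,-0.3]
    - [0,0,1,0,0,0,-0.3]
    - [0,0,1,0,0,0,-0.3]
    - [0,0,1,0,0,0,-0.3]
    - [0,0,1,0,0,0,-0.3]
    - [0,0,0.7,0,0,0,-0.3]
    - [0,0,0,0,0,0,-0.3]

```text
t: 41.6
tool_pos: [0.5068, 0.3008, 0.0282]
tool_rot: [-0.917, -3.001, 0.006]
contact_force: [-0.0, 0.2, -1.5]
opening: 0.0433
grip_force: 30.9
```

Call:
jog_arm:
  plan:
    - [0,0,0.1,0,0,0,-0.3]
    - [0,0,0,0,0,0,-0.3]

```text
t: 41.8
tool_pos: [0.5093, 0.3026, 0.03]
tool_rot: [0.916, 3.004, 0.002]
contact_force: [0.4, -0.6, -1.3]
opening: 0.0434
grip_force: 30.9
```

Call:
jog_arm:
  plan:
    - [0,0,0.07,0,0,0,-0.3]
    - [0,0,0,0,0,0,-0.3]

```text
t: 42.0
tool_pos: [0.509, 0.3027, 0.0283]
tool_rot: [0.915, 3.004, 0.001]
contact_force: [-0.4, -0.1, -0.7]
opening: 0.0431
grip_force: 30.9
```

Call:
jog_arm:
  plan:
    - [0,0,0.06,0,0,0,-0.3]
    - [0,0,0,0,0,0,-0.3]
    - [0,0,0,0,0,0,-0.3]

```text
t: 42.3
tool_pos: [0.5087, 0.3026, 0.0266]
tool_rot: [0.916, 3.005, 0.001]
contact_force: [0.9, -0.1, 0.4]
opening: 0.0429
grip_force: 31.1
```

Call:
jog_arm:
  plan:
    - [0,0,0.04,0,0,0,-0.3]
    - [0,0,0,0,0,0,-0.3]
    - [0,0,0,0,0,0,-0.3]

```text
t: 42.6
tool_pos: [0.5089, 0.3028, 0.0266]
tool_rot: [0.915, 3.005, 0.001]
contact_force: [-2.5, -0.8, 5.0]
opening: 0.0436
grip_force: 31.6
```

Call:
jog_arm:
  plan:
    - [0,0,0,0,0,0,0.4]
    - [0,0,0,0,0,0,0.4]
    - [0,0,0,0,0,0,0.4]
    - [0,0,-0.5,0,0,0,0.4]
    - [0,0,-1,0,0,0,0.4]
    - [0,0,-1,0,0,0,0.4]
    - [0,0,-1,0,0,0,0.4]
    - [0,0,-1,0,0,0,0.4]

```text
t: 43.4
tool_pos: [0.5086, 0.3025, 0.117]
tool_rot: [0.916, 3.005, 0.001]
contact_force: [1.1, 0.4, 0.2]
opening: 0.0598
grip_force: 0.0
```

Call:
jog_arm:
  plan:
    - [0,0,-1,0,0,0.19,0.4]
    - [0,0,-1,0,0,0.19,0.4]
    - [0,0,0,0,0,0.19,0.4]
    - [0,0,0,0,0,0.19,0.4]
    - [0,0,0,0,0,0.19,0.4]
    - [0,0,0,0,0,0.19,0.4]
    - [0,0,0,0,0,0.19,0.4]
    - [0,0,0,0,0,0.02,0.4]

```text
t: 44.2
tool_pos: [0.5086, 0.3025, 0.1561]
tool_rot: [2.31, 2.129, 0.001]
contact_force: [-0.7, 0.1, 0.2]
opening: 0.0598
grip_force: 0.0
```

Call:
jog_arm:
  plan:
    - [-1,0,0,0,0,0,0.4]
    - [-1,0,0,0,0,0,0.4]
    - [-1,0,0,0,0,0,0.4]
    - [-1,0,0,0,0,0,0.4]
    - [-1,0,0,0,0,0,0.4]
    - [-1,0,0,0,0,0,0.4]
    - [-1,0,0,0,0,0,0.4]
    - [-1,0,0,0,0,0,0.4]

```text
t: 45.0
tool_pos: [0.4955, 0.1422, 0.156]
tool_rot: [2.306, 2.133, 0.001]
contact_force: [-0.1, 0.2, 0.4]
opening: 0.0598
grip_force: 0.0
```

Call:
jog_arm:
  plan:
    - [-1,0,0,0,0,0,0.4]
    - [-1,0,0,0,0,0,0.4]
    - [-1,0,0,0,0,0,0.4]
    - [-1,0,0,0,0,0,0.4]
    - [-1,0,0,0,0,0,0.4]
    - [-1,0,0,0,0,0,0.4]
    - [-1,0,0,0,0,0,0.4]
    - [0,0,0,0,0,0,0.4]

```text
t: 45.8
tool_pos: [0.4842, 0.0019, 0.156]
tool_rot: [2.309, 2.129, 0.0]
contact_force: [-0.3, 0.1, -0.3]
opening: 0.0598
grip_force: 0.0
```

```bash
python3 - <<'E'
from h import *
need(.4595,-.1325,.012,85.2)
find("amber",("wrist","scene","top"));find("blue",("wrist","scene","top"))
find("green",("scene","top"),(.508,.303),.08,.012)
C,p,d=grab("scene");save("s6.png",cv2.resize(p,(800,600)))
E
```

```text
t45.8 pos [0.4842 0.0019 0.156 ] psi 85.3 tilt 0.05 | turn 0.003 (0.1 deg) shift x -6.80 y -0.67 z 7.20 F [-0.3  0.1 -0.3] op 0.0598
amber wrist px [247 306] 812 col [ 0.4586 -0.1278  0.0409] top mid [ 0.4583 -0.1314] ext [0.033 0.034]
amber scene px [202 226] 159 col [ 0.4618 -0.1338  0.0395] top mid [ 0.4596 -0.1326] ext [0.035 0.035]
amber scene px [209 295] 96 col [ 0.5942 -0.2728  0.0433] top mid [ 0.5902 -0.2665] ext [0.036 0.019]
amber top px [303 219] 87 col [ 0.4568 -0.1315  0.04  ] top mid [ 0.4568 -0.1324] ext [0.032 0.032]
blue wrist px [385 353] 120 col [ 0.6149 -0.2091  0.0317] top mid [ 0.6086 -0.2107] ext [0.027 0.031]
blue scene px [174 249] 38 col [ 0.4507 -0.2227  0.0366] top mid [ 0.4505 -0.2225] ext [0.028 0.028]
blue scene px [231 278] 276 col [ 0.6106 -0.2115  0.031 ] top mid [ 0.6072 -0.2102] ext [0.035 0.041]
blue top px [323 171] 39 col [ 0.6158 -0.1987  0.0318] top mid [ 0.6087 -0.1984] ext [0.027 0.037]
blue top px [324 183] 73 col [ 0.5732 -0.2018  0.0312] top mid [ 0.579  -0.2003] ext [0.032 0.042]
blue top px [332 222] 18 col [ 0.4474 -0.223   0.0361] top mid [ 0.4474 -0.2248] ext [0.025 0.026]
green scene px [312 131] 35 col [0.5104 0.3023 0.0547] top mid [0.5096 0.3023] ext [0.041 0.043]
green top px [166 203] 42 col [0.5065 0.3025 0.0552] top mid [0.5066 0.301 ] ext [0.038 0.041]
```

View pics/s6.png

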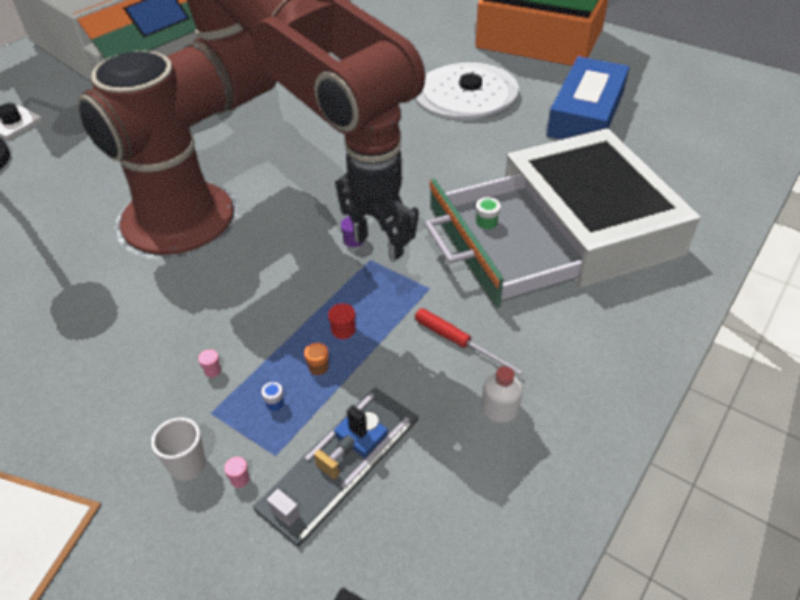

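Green stands upright in the drawer at (488,210). Amber is unmoved at (316,355), so I pick it next.

Call:
jog_arm:
  plan:
    - [-0.97,-0.1,0,0,0,0,0.4]
    - [-0.97,-0.1,0,0,0,0,0.4]
    - [-0.97,-0.1,0,0,0,0,0.4]
    - [-0.97,-0.1,0,0,0,0,0.4]
    - [-0.97,-0.1,0,0,0,0,0.4]
    - [-0.97,-0.1,0,0,0,0,0.4]
    - [-0.96,-0.1,0,0,0,0,0.4]
    - [0,0,1,0,0,0,0.4]

```text
t: 47.05
tool_pos: [0.4612, -0.1331, 0.1385]
tool_rot: [2.307, 2.123, 0.003]
contact_force: [0.9, -0.3, -0.3]
opening: 0.0597
grip_force: 0.0
```

Call:
jog_arm:
  plan:
    - [0,0,1,0,0,0,0.4]
    - [0,0,1,0,0,0,0.4]
    - [0,0,1,0,0,0,0.4]
    - [0,0,1,0,0,0,0.4]
    - [0,0,1,0,0,0,0.4]
    - [0,0,0.8,0,0,0,0.4]
    - [0,0,0.4,0,0,0,0.4]
    - [0,0,0,0,0,0,0.4]

```text
t: 47.85
tool_pos: [0.4584, -0.13, 0.0104]
tool_rot: [-2.307, -2.128, 0.002]
contact_force: [-0.7, -0.3, -0.4]
opening: 0.0599
grip_force: 0.0
```

Call:
jog_arm:
  plan:
    - [0,0,0,0,0,0,-0.5]
    - [0,0,0,0,0,0,-0.5]
    - [0,0,0,0,0,0,-0.5]
    - [0,0,0,0,0,0,-0.5]
    - [0,0,0,0,0,0,-0.5]
    - [0,0,0,0,0,0,-0.5]

```text
t: 48.45
tool_pos: [0.4603, -0.131, 0.0127]
tool_rot: [2.308, 2.128, 0.002]
contact_force: [-0.2, 0.2, 5.8]
opening: 0.0352
grip_force: 30.5
```

Call:
jog_arm:
  plan:
    - [0,0,-0.5,0,0,0,-0.5]
    - [0,0,-1,0,0,0,-0.5]
    - [0,0,-1,0,0,0,-0.5]
    - [0,0,-1,0,0,0,-0.5]
    - [0,0,-1,0,0,0,-0.5]
    - [0,0,-1,0,0,0,-0.5]
    - [0,0,0,0,0,0,-0.5]
    - [0,0,0,0,0,0,-0.5]

```text
t: 49.25
tool_pos: [0.459, -0.1305, 0.1213]
tool_rot: [-2.31, -2.129, 0.0]
contact_force: [-0.4, -0.5, -1.2]
opening: 0.035
grip_force: 30.1
```

```bash
python3 - <<'E'
from h import *
a=np.radians(85.2);y=np.array([np.cos(a),np.sin(a)]);o=np.array([.5825,-.352])
t=o+(.0113+.027)*y;print(t);need(t[0],t[1],.028,85.2)
E
```

```text
[ 0.58570486 -0.31383432]
t49.2 pos [ 0.459  -0.1305  0.1213] psi 85.3 tilt 0.00 | turn 0.003 (0.1 deg) shift x -8.60 y 7.08 z 4.66 F [-0.4 -0.5 -1.2] op 0.0350
```

Call:
jog_arm:
  plan:
    - [-0.95,0.78,0,0,0,0,-0.5]
    - [-0.95,0.78,0,0,0,0,-0.5]
    - [-0.95,0.79,0,0,0,0,-0.5]
    - [-0.95,0.79,0,0,0,0,-0.5]
    - [-0.96,0.79,0,0,0,0,-0.5]
    - [-0.96,0.79,0,0,0,0,-0.5]
    - [-0.96,0.79,0,0,0,0,-0.5]
    - [-0.96,0.79,0,0,0,0,-0.5]

```text
t: 50.05
tool_pos: [0.5717, -0.2931, 0.1187]
tool_rot: [-2.307, -2.127, 0.002]
contact_force: [0.9, -0.4, -0.8]
opening: 0.035
grip_force: 30.2
```

Call:
jog_arm:
  plan:
    - [-0.96,0.78,0,0,0,0,-0.5]
    - [0,0,0,0,0,0,-0.5]
    - [0,0,0.8,0,0,0,-0.5]
    - [0,0,0.8,0,0,0,-0.5]
    - [0,0,0.8,0,0,0,-0.5]
    - [0,0,0.8,0,0,0,-0.5]
    - [0,0,0.8,0,0,0,-0.5]
    - [0,0,0.6,0,0,0,-0.5]

```text
t: 50.85
tool_pos: [0.5856, -0.3127, 0.0272]
tool_rot: [-2.308, -2.128, 0.001]
contact_force: [0.0, -0.2, -1.7]
opening: 0.0349
grip_force: 30.3
```

Call:
jog_arm:
  plan:
    - [0,0,0.1,0,0,0,-0.5]
    - [0,0,0,0,0,0,-0.5]
    - [0,0,0,0,0,0,-0.5]
    - [0,0,0,0,0,0,-0.5]

```text
t: 51.25
tool_pos: [0.5871, -0.314, 0.0286]
tool_rot: [2.308, 2.128, 0.001]
contact_force: [0.7, 0.7, -1.4]
opening: 0.035
grip_force: 30.2
```

Call:
jog_arm:
  plan:
    - [0,0,0.05,0,0,0,-0.5]
    - [0,0,0,0,0,0,-0.5]
    - [0,0,0,0,0,0,-0.5]

```text
t: 51.55
tool_pos: [0.5865, -0.3135, 0.0266]
tool_rot: [2.31, 2.129, 0.0]
contact_force: [0.5, 0.2, -1.6]
opening: 0.0354
grip_force: 30.2
```

Call:
jog_arm:
  plan:
    - [0,0,0.05,0,0,0,-0.5]
    - [0,0,0,0,0,0,-0.5]
    - [0,0,0,0,0,0,-0.5]

```text
t: 51.85
tool_pos: [0.5864, -0.3134, 0.0254]
tool_rot: [-2.309, -2.13, 0.0]
contact_force: [0.1, -0.2, -1.1]
opening: 0.0348
grip_force: 30.2
```

Call:
jog_arm:
  plan:
    - [0,0,0.04,0,0,0,-0.5]
    - [0,0,0,0,0,0,-0.5]
    - [0,0,0,0,0,0,-0.5]

```text
t: 52.15
tool_pos: [0.5866, -0.3136, 0.0248]
tool_rot: [2.309, 2.129, 0.0]
contact_force: [-0.6, 0.5, -0.1]
opening: 0.0352
grip_force: 30.2
```

Call:
jog_arm:
  plan:
    - [0,0,0.04,0,0,0,-0.5]
    - [0,0,0,0,0,0,-0.5]
    - [0,0,0,0,0,0,-0.5]

```text
t: 52.45
tool_pos: [0.5866, -0.3136, 0.0248]
tool_rot: [2.309, 2.13, -0.0]
contact_force: [-3.0, 1.5, 5.5]
opening: 0.035
grip_force: 30.7
```

Call:
jog_arm:
  plan:
    - [0,0,0,0,0,0,0.2]
    - [0,0,0,0,0,0,0.2]
    - [0,0,0,0,0,0,0.2]
    - [0,0,-0.5,0,0,0,0.2]
    - [0,0,-1,0,0,0,0.2]
    - [0,0,-1,0,0,0,0.2]
    - [0,0,-1,0,0,0,0.2]
    - [0,0,-1,0,0,0,0.2]

```text
t: 53.25
tool_pos: [0.5866, -0.3136, 0.1155]
tool_rot: [2.309, 2.129, 0.0]
contact_force: [-0.1, -0.4, -0.4]
opening: 0.0515
grip_force: 0.0
```

Call:
jog_arm:
  plan:
    - [0.9,0,-1,0,0,0,-0.3]
    - [0.9,0,-0.8,0,0,0,-0.3]
    - [0.9,0,0,0,0,0,-0.3]
    - [0.9,0,0,0,0,0,-0.3]
    - [0.9,0,0,0,0,0,-0.3]
    - [0.9,0,0,0,0,0,-0.3]
    - [0,0,0,0,0,-0.19,-0.3]
    - [0,0,0,0,0,-0.19,-0.3]

```text
t: 54.05
tool_pos: [0.5949, -0.2039, 0.1487]
tool_rot: [-1.957, -2.455, 0.001]
contact_force: [0.2, 0.2, -0.5]
opening: 0.0298
grip_force: 0.0
```

Call:
jog_arm:
  plan:
    - [0,0,0,0,0,-0.19,-0.3]
    - [0,0,0,0,0,-0.19,-0.3]
    - [0,0,0,0,0,-0.19,-0.3]
    - [0,0,0,0,0,-0.19,-0.3]
    - [0,0,0,0,0,-0.19,-0.3]
    - [0,0,0,0,0,-0.19,-0.3]
    - [0,0,0,0,0,-0.19,-0.3]
    - [0,0,0,0,0,-0.19,-0.3]

```text
t: 54.85
tool_pos: [0.5948, -0.2047, 0.1487]
tool_rot: [-0.24, -3.131, -0.001]
contact_force: [-0.9, 0.8, -0.1]
opening: 0.0296
grip_force: 0.0
```

Call:
jog_arm:
  plan:
    - [0,0,0,0,0,-0.1,-0.3]
    - [0,0,0,0,0,0,-0.3]

```text
t: 55.05
tool_pos: [0.5949, -0.2047, 0.1489]
tool_rot: [-0.127, -3.138, -0.001]
contact_force: [0.6, -0.2, -0.9]
opening: 0.0299
grip_force: 0.0
```

```bash
python3 - <<'E'
from h import *
need(.5945,-.2058,.047,175.2)
cal(("wrist",));gap("g4")
find("amber",("wrist","scene"),(.5856,-.315),.04,.012)
E
```

```text
t55.0 pos [ 0.5949 -0.2047  0.1489] psi 175.4 tilt 0.10 | turn 0.004 (0.2 deg) shift x 0.01 y -0.05 z 5.09 F [ 0.6 -0.2 -0.9] op 0.0299
wrist fix 1110 x [-0.0178  0.0173] y [-0.0088  0.0112] z [0.038 0.045 0.046]
wrist brass 691 x [-0.0184  0.0158] y [0.0394 0.0867] z [0.038 0.045 0.047]
wrist tab 608 x [-0.014   0.0111] y [0.1396 0.1528] z [0.073 0.08  0.081]
wrist railL 748 x [-0.0415 -0.0261] y [0.0118 0.0986] z [0.013 0.014 0.017]
wrist railR 705 x [0.0266 0.0418] y [0.0122 0.0985] z [0.013 0.014 0.017]
g4 brass 414 [0.0771 0.0824 0.0868] fix [-0.0086  0.002   0.0111]
amber wrist px [134 193] 1389 col [ 0.5836 -0.3127  0.0529] top mid [ 0.5844 -0.3141] ext [0.033 0.033]
amber scene px [193 307] 248 col [ 0.5886 -0.3158  0.0518] top mid [ 0.5868 -0.3146] ext [0.032 0.034]
```

```bash
cat >> h.py <<'E'
def blk(p,C,tag):
    """blue block (z 31 mm) and brass jaw (z 45 mm) along the slide from colour + plane rays"""
    a=np.radians(85.2);y=np.array([np.cos(a),np.sin(a)]);x=np.array([y[1],-y[0]]);o=np.array([.5825,-.352])
    K,Rw,t=C;hs=cv2.cvtColor(p,cv2.COLOR_RGB2HSV);v,u=np.indices(p.shape[:2])
    r=np.stack([(u-K[0,2])/K[0,0],(v-K[1,2])/K[1,1],np.ones(u.shape)],-1)@Rw.T
    out=[]
    for h0,h1,s,z,lo,hi in((100,125,140,.031,.09,.2),(15,32,90,.045,.03,.11)):
        X=t+r*((z-t[2])/r[...,2])[...,None];P0=(X[...,:2]-o)@x;P1=(X[...,:2]-o)@y
        m=(hs[...,0]>h0)&(hs[...,0]<h1)&(hs[...,1]>s)&(P0>-.024)&(P0<-.006)&(P1>lo)&(P1<hi)
        out.append(np.percentile(P1[m],[1.5,98.5])*1000 if m.sum()>20 else np.array([np.nan]*2))
    b,j=out;print(tag,"block %.1f..%.1f brass %.1f..%.1f  mid-mid %.1f lo-lo %.1f hi-lo %.1f"%(*b,*j,(b.sum()-j.sum())/2,b[0]-j[0],b[1]-j[0]))
E
python3 - <<'E'
from h import *
c=ctrl.camera_info("wrist");K=np.array(c["camera_matrix"])
def pose(pos,rv):
    T=np.eye(4);T[:3,:3]=R.from_rotvec(rv).as_matrix();T[:3,3]=pos;T=T@np.array(c["T_tool_cam"]);return K,T[:3,:3],T[:3,3]
L=lambda f:cv2.imread("pics/"+f)[...,::-1].copy()
blk(L("w2.png"),pose([.5724,-.1422,.1809],[-.133,-3.138,.001]),"slack w2")
blk(L("g1.png"),pose([.5937,-.2323,.0498],[.127,3.137,.004]),"g1")
blk(L("g3.png"),pose([.5936,-.2333,.0498],[.127,3.137,.005]),"g3")
blk(L("g4.png"),cam("wrist"),"slack g4")
C,p,d=grab("wrist");blk(p,C,"slack now")
E
```

```text
slack w2 block 117.6..164.8 brass 66.0..86.8  mid-mid 64.8 lo-lo 51.7 hi-lo 98.8
g1 block 101.3..148.3 brass 54.5..72.6  mid-mid 61.2 lo-lo 46.7 hi-lo 93.7
g3 block 100.3..147.2 brass 54.5..72.5  mid-mid 60.3 lo-lo 45.8 hi-lo 92.7
slack g4 block 127.3..173.8 brass 31.8..91.3  mid-mid 89.0 lo-lo 95.6 hi-lo 142.0
slack now block 127.4..174.3 brass 31.7..91.9  mid-mid 89.1 lo-lo 95.8 hi-lo 142.6
```

Call:
jog_arm:
  plan:
    - [0,-0.04,1,0,0,0,-0.3]
    - [0,0,1,0,0,0,-0.3]
    - [0,0,1,0,0,0,-0.3]
    - [0,0,1,0,0,0,-0.3]
    - [0,0,0.7,0,0,0,-0.3]
    - [0,0,0.4,0,0,0,-0.3]
    - [0,0,0,0,0,0,-0.3]
    - [0,0,0,0,0,0,-0.3]

```text
t: 56.1
tool_pos: [0.5957, -0.2069, 0.0486]
tool_rot: [0.128, 3.138, -0.001]
contact_force: [0.3, -0.9, -0.0]
opening: 0.0298
grip_force: 0.0
```

Call:
jog_arm:
  plan:
    - [0,0,0,0,0,0,-1]
    - [0,0,0,0,0,0,-1]
    - [0,0,0,0,0,0,-1]
    - [0,0,0,0,0,0,-1]
    - [0,0,0,0,0,0,-1]

```text
t: 56.6
tool_pos: [0.5961, -0.2069, 0.0494]
tool_rot: [0.127, 3.137, -0.001]
contact_force: [0.4, 1.9, 6.4]
opening: 0.0135
grip_force: 33.0
```

Call:
jog_arm:
  plan:
    - [0,-0.3,0,0,0,0,-1]
    - [0,-0.3,0,0,0,0,-1]
    - [0,-0.3,0,0,0,0,-1]
    - [0,-0.2,0,0,0,0,-1]
    - [0,-0.2,0,0,0,0,-1]
    - [0,-0.1,0,0,0,0,-1]
    - [0,0,0,0,0,0,-1]
    - [0,0,0,0,0,0,-1]

```text
t: 57.4
tool_pos: [0.594, -0.2341, 0.0494]
tool_rot: [0.127, 3.137, 0.001]
contact_force: [1.6, 4.5, 6.7]
opening: 0.0135
grip_force: 33.1
```

Call:
jog_arm:
  plan:
    - [0,-0.1,0,0,0,0,-1]
    - [0,-0.1,0,0,0,0,-1]
    - [0,0,0,0,0,0,-1]
    - [0,0,0,0,0,0,-1]

```text
t: 57.8
tool_pos: [0.5937, -0.2377, 0.0494]
tool_rot: [0.127, 3.137, 0.002]
contact_force: [-0.2, 5.2, 6.4]
opening: 0.0136
grip_force: 33.1
```

```bash
python3 - <<'E'
from h import *
need(.5945,-.2058,.047,175.2)
gap("g5",(19,32));C,p,d=grab("wrist");blk(p,C,"now")
E
```

```text
t57.8 pos [ 0.5937 -0.2377  0.0494] psi 175.4 tilt 0.14 | turn 0.004 (0.2 deg) shift x 0.09 y 1.59 z 0.12 F [-0.2  5.2  6.4] op 0.0136
g5 brass 833 [0.047  0.0515 0.056 ] fix [-0.009  -0.0003  0.0105]
now block 95.9..142.8 brass 31.0..65.1  mid-mid 71.3 lo-lo 64.9 hi-lo 111.8
```

Call:
jog_arm:
  plan:
    - [0,-0.09,0,0,0,0,-1]
    - [0,-0.08,0,0,0,0,-1]
    - [0,0,0,0,0,0,-1]
    - [0,0,0,0,0,0,-1]

```text
t: 58.3
tool_pos: [0.5935, -0.2403, 0.0494]
tool_rot: [0.127, 3.137, 0.004]
contact_force: [0.0, 7.9, 7.4]
opening: 0.0136
grip_force: 33.2
```

```bash
python3 - <<'E'
from h import *
need(.5945,-.2058,.047,175.2)
gap("g6",(19,32));C,p,d=grab("wrist");blk(p,C,"now")
E
```

```text
t58.3 pos [ 0.5935 -0.2403  0.0494] psi 175.4 tilt 0.19 | turn 0.004 (0.2 deg) shift x 0.09 y 1.72 z 0.12 F [0.  7.9 7.4] op 0.0136
g6 brass 843 [0.0471 0.0515 0.056 ] fix [-0.009  -0.0004  0.0105]
now block 93.3..140.1 brass 31.0..64.6  mid-mid 68.9 lo-lo 62.3 hi-lo 109.1
```

Call:
jog_arm:
  plan:
    - [0,-0.02,0,0,0,0,-1]
    - [0,0,0,0,0,0,-1]
    - [0,0,0,0,0,0,-1]
    - [0,0,0,0,0,0,-1]
    - [0,0,0,0,0,0,-1]
    - [0,0,0,0,0,0,-1]
    - [0,0,0,0,0,0,-1]
    - [0,0,0,0,0,0,-1]

```text
t: 59.2
tool_pos: [0.5935, -0.2404, 0.0494]
tool_rot: [0.126, 3.137, 0.005]
contact_force: [-0.6, 8.6, 7.4]
opening: 0.0137
grip_force: 33.2
```

Call:
jog_arm:
  plan:
    - [0,0.2,0,0,0,0,-1]
    - [0,0.2,0,0,0,0,-1]
    - [0,0.3,0,0,0,0,-1]
    - [0,0.4,0,0,0,0,-1]
    - [0,0.4,0,0,0,0,-1]
    - [0,0,0,0,0,0,-1]
    - [0,0,0,0,0,0,-0.3]
    - [0,0,0,0,0,0,-0.3]

```text
t: 60.0
tool_pos: [0.5939, -0.2119, 0.0469]
tool_rot: [-0.128, -3.137, -0.002]
contact_force: [-1.0, 0.2, -0.4]
opening: 0.03
grip_force: 0.0
```

Call:
jog_arm:
  plan:
    - [0,0,0,0,0,0,-0.3]
    - [0,0,-1,0,0,0,-0.3]
    - [0,0,-1,0,0,0,-0.3]
    - [0,0,-1,0,0,0,-0.3]
    - [0,0,-1,0,0,0,-0.3]
    - [0,0,-1,0,0,0.19,0.2]
    - [0,0,0,0,0,0.19,0.2]
    - [0,0,0,0,0,0.19,0.2]

```text
t: 60.8
tool_pos: [0.5949, -0.2125, 0.1485]
tool_rot: [0.83, 3.029, 0.0]
contact_force: [-0.1, 0.1, -0.6]
opening: 0.0514
grip_force: 0.0
```

Call:
jog_arm:
  plan:
    - [0,0,0,0,0,0.19,0.2]
    - [0,0,0,0,0,0.19,0.2]
    - [0,0,0,0,0,0.19,0.2]
    - [0,0,0,0,0,0.19,0.2]
    - [0,0,0,0,0,0.19,0.2]
    - [0,0,0,0,0,0.19,0.2]
    - [0,0,0,0,0,0.19,0.2]
    - [0,0,0,0,0,0.1,0.2]

```text
t: 61.6
tool_pos: [0.5943, -0.2122, 0.147]
tool_rot: [-2.313, -2.123, 0.001]
contact_force: [-0.2, -0.1, -0.3]
opening: 0.0513
grip_force: 0.0
```

```bash
python3 - <<'E'
from h import *
need(.585,-.3228,.024,85.2)
cal(("wrist",))
find("amber",("wrist","scene","top"),(.5856,-.32),.03,.012)
E
```

```text
t61.6 pos [ 0.5943 -0.2122  0.147 ] psi 85.1 tilt 0.08 | turn -0.002 (-0.1 deg) shift x -5.55 y 0.00 z 6.15 F [-0.2 -0.1 -0.3] op 0.0513
wrist fix 457 x [-0.0173  0.0177] y [-0.0087  0.0099] z [0.044 0.045 0.046]
wrist brass 769 x [-0.0171  0.0169] y [0.0374 0.1084] z [0.037 0.045 0.046]
wrist tab 693 x [-0.0132  0.0115] y [0.133  0.1465] z [0.071 0.079 0.081]
wrist railL 478 x [-0.0411 -0.0263] y [0.0132 0.0989] z [0.013 0.014 0.017]
wrist railR 686 x [0.0264 0.0418] y [0.0123 0.0986] z [0.013 0.014 0.017]
amber wrist px [261 300] 997 col [ 0.585  -0.3198  0.0529] top mid [ 0.5848 -0.323 ] ext [0.033 0.034]
amber scene px [190 310] 241 col [ 0.5873 -0.3248  0.052 ] top mid [ 0.5861 -0.3264] ext [0.034 0.039]
amber top px [363 179] 74 col [ 0.585  -0.3192  0.0526] top mid [ 0.5834 -0.3205] ext [0.032 0.026]
```

Call:
jog_arm:
  plan:
    - [-0.9,0,0,0,0,0,0.2]
    - [-0.9,0,0,0,0,0,0.2]
    - [-0.9,0,0,0,0,0,0.2]
    - [-0.9,0,0,0,0,0,0.2]
    - [-0.9,0,0,0,0,0,0.2]
    - [-0.7,0,0,0,0,0,0.2]
    - [-0.35,0,0,0,0,0,0.2]
    - [0,0,1,0,0,0,0.2]

```text
t: 62.6
tool_pos: [0.5875, -0.3258, 0.1314]
tool_rot: [2.306, 2.124, 0.002]
contact_force: [0.7, 0.1, 0.6]
opening: 0.0514
grip_force: 0.0
```

Call:
jog_arm:
  plan:
    - [0,0,1,0,0,0,0.2]
    - [0,0,1,0,0,0,0.2]
    - [0,0,1,0,0,0,0.2]
    - [0,0,1,0,0,0,0.2]
    - [0,0,0.8,0,0,0,0.2]
    - [0,0,0.35,0,0,0,0.2]
    - [0,0,0,0,0,0,0.2]
    - [0,0,0,0,0,0,0.2]

```text
t: 63.4
tool_pos: [0.5863, -0.3234, 0.0257]
tool_rot: [2.309, 2.129, 0.0]
contact_force: [-0.1, -0.8, 1.4]
opening: 0.0515
grip_force: 0.0
```

Call:
jog_arm:
  plan:
    - [0,0,0,0,0,0,-0.5]
    - [0,0,0,0,0,0,-0.5]
    - [0,0,0,0,0,0,-0.5]
    - [0,0,0,0,0,0,-0.5]
    - [0,0,0,0,0,0,-0.5]
    - [0,0,0,0,0,0,-0.5]

```text
t: 64.0
tool_pos: [0.5867, -0.3237, 0.0266]
tool_rot: [2.308, 2.128, 0.001]
contact_force: [0.1, 0.8, 6.4]
opening: 0.035
grip_force: 30.6
```

Call:
jog_arm:
  plan:
    - [0,0,-0.5,0,0,0,-0.5]
    - [0,0,-1,0,0,0,-0.5]
    - [0,0,-1,0,0,0,-0.5]
    - [0,0,-1,0,0,0,-0.5]
    - [0,0,-1,0,0,0,-0.5]
    - [0,0,-1,0,0,0,-0.5]
    - [0,0,-1,0,0,0,-0.5]
    - [0,0,-0.5,0,0,0,-0.5]

```text
t: 64.8
tool_pos: [0.5861, -0.3234, 0.1671]
tool_rot: [2.308, 2.128, 0.001]
contact_force: [1.1, -0.8, -1.1]
opening: 0.035
grip_force: 30.2
```

Call:
jog_arm:
  plan:
    - [0,0,0,0,0,-0.19,-0.5]
    - [0,0,0,0,0,-0.19,-0.5]
    - [0,0,0,0,0,-0.19,-0.5]
    - [0,0,0,0,0,-0.19,-0.5]
    - [0,0,0,0,0,-0.19,-0.5]
    - [0,0,0,0,0,-0.19,-0.5]
    - [0,0,0,0,0,-0.19,-0.5]
    - [0,0,0,0,0,-0.02,-0.5]

```text
t: 65.6
tool_pos: [0.5852, -0.3227, 0.164]
tool_rot: [-0.915, -3.004, -0.001]
contact_force: [-0.2, -0.4, -1.3]
opening: 0.035
grip_force: 30.2
```

Call:
jog_arm:
  plan:
    - [0.74,0.99,0,0,0,0,-0.5]
    - [0.74,0.99,0,0,0,0,-0.5]
    - [0.74,0.99,0,0,0,0,-0.5]
    - [0.74,0.99,0,0,0,0,-0.5]
    - [0.74,0.99,0,0,0,0,-0.5]
    - [0.74,0.99,0,0,0,0,-0.5]
    - [0.74,0.99,0,0,0,0,-0.5]
    - [0.74,0.99,0,0,0,0,-0.5]

```text
t: 66.4
tool_pos: [0.5752, -0.1245, 0.1645]
tool_rot: [-0.92, -3.003, -0.0]
contact_force: [0.1, 1.1, -0.2]
opening: 0.0354
grip_force: 30.2
```

Call:
jog_arm:
  plan:
    - [0.74,0.99,0,0,0,0,-0.5]
    - [0.74,0.99,0,0,0,0,-0.5]
    - [0.74,0.99,0,0,0,0,-0.5]
    - [0.74,0.99,0,0,0,0,-0.5]
    - [0.74,0.99,0,0,0,0,-0.5]
    - [0.74,0.99,0,0,0,0,-0.5]
    - [0.74,0.99,0,0,0,0,-0.5]
    - [0.74,0.99,0,0,0,0,-0.5]

```text
t: 67.2
tool_pos: [0.5653, 0.0729, 0.1645]
tool_rot: [-0.92, -3.003, 0.0]
contact_force: [0.8, 1.1, -0.8]
opening: 0.035
grip_force: 30.2
```

Call:
jog_arm:
  plan:
    - [0.74,0.99,0,0,0,0,-0.5]
    - [0.74,0.99,0,0,0,0,-0.5]
    - [0.74,0.99,0,0,0,0,-0.5]
    - [0.74,0.99,0,0,0,0,-0.5]
    - [0.74,0.99,0,0,0,0,-0.5]
    - [0.74,0.99,0,0,0,0,-0.5]
    - [0.7,0.9,0,0,0,0,-0.5]
    - [0,0,0,0,0,0,-0.5]

```text
t: 68.0
tool_pos: [0.556, 0.2449, 0.1645]
tool_rot: [-0.915, -3.004, -0.0]
contact_force: [-0.3, -0.9, -2.0]
opening: 0.0349
grip_force: 30.2
```

```bash
python3 - <<'E'
from h import *
need(.5576,.2692,.0275,146)
E
```

```text
t68.0 pos [0.556  0.2449 0.1645] psi 146.1 tilt 0.06 | turn 0.003 (0.1 deg) shift x 0.61 y 1.05 z 6.85 F [-0.3 -0.9 -2. ] op 0.0349
```

Call:
jog_arm:
  plan:
    - [0.6,1,0,0,0,0,-0.5]
    - [0,0.05,1,0,0,0,-0.5]
    - [0,0,1,0,0,0,-0.5]
    - [0,0,1,0,0,0,-0.5]
    - [0,0,1,0,0,0,-0.5]
    - [0,0,1,0,0,0,-0.5]
    - [0,0,1,0,0,0,-0.5]
    - [0,0,0.8,0,0,0,-0.5]

```text
t: 68.8
tool_pos: [0.5579, 0.2659, 0.0273]
tool_rot: [-0.919, -3.003, 0.002]
contact_force: [-1.1, -0.3, -1.0]
opening: 0.0347
grip_force: 30.3
```

Call:
jog_arm:
  plan:
    - [0,0,0.08,0,0,0,-0.5]
    - [0,0,0,0,0,0,-0.5]
    - [0,0,0,0,0,0,-0.5]

```text
t: 69.1
tool_pos: [0.5588, 0.2668, 0.0276]
tool_rot: [0.917, 3.004, 0.0]
contact_force: [-0.2, -0.5, -0.5]
opening: 0.0351
grip_force: 31.4
```

Call:
jog_arm:
  plan:
    - [0,0,0.04,0,0,0,-0.5]
    - [0,0,0,0,0,0,-0.5]
    - [0,0,0,0,0,0,-0.5]

```text
t: 69.4
tool_pos: [0.5586, 0.2671, 0.0268]
tool_rot: [0.916, 3.005, 0.0]
contact_force: [-0.3, -0.5, -1.7]
opening: 0.0349
grip_force: 31.4
```

Call:
jog_arm:
  plan:
    - [0,0,0.04,0,0,0,-0.5]
    - [0,0,0,0,0,0,-0.5]
    - [0,0,0,0,0,0,-0.5]

```text
t: 69.7
tool_pos: [0.5585, 0.267, 0.0257]
tool_rot: [-0.916, -3.005, 0.0]
contact_force: [-0.2, 0.3, -1.2]
opening: 0.0353
grip_force: 31.4
```

Call:
jog_arm:
  plan:
    - [0,0,0.03,0,0,0,-0.5]
    - [0,0,0,0,0,0,-0.5]
    - [0,0,0,0,0,0,-0.5]

```text
t: 70.0
tool_pos: [0.5586, 0.267, 0.0256]
tool_rot: [0.916, 3.005, -0.0]
contact_force: [-1.8, -1.4, 4.5]
opening: 0.035
grip_force: 31.7
```

Call:
jog_arm:
  plan:
    - [0,0,0.03,0,0,0,-0.5]
    - [0,0,0,0,0,0,-0.5]
    - [0,0,0,0,0,0,-0.5]

```text
t: 70.3
tool_pos: [0.5589, 0.2674, 0.0256]
tool_rot: [0.916, 3.005, 0.001]
contact_force: [-3.0, -0.8, 6.1]
opening: 0.0349
grip_force: 31.9
```

Call:
jog_arm:
  plan:
    - [0,0,0,0,0,0,0.2]
    - [0,0,0,0,0,0,0.2]
    - [0,0,0,0,0,0,0.2]
    - [0,0,-0.5,0,0,0,0.2]
    - [0,0,-1,0,0,0,0.2]
    - [0,0,-1,0,0,0,0.2]
    - [0,0,-1,0,0,0,0.2]
    - [0,0,-1,0,0,0,0.2]

```text
t: 71.1
tool_pos: [0.5587, 0.267, 0.116]
tool_rot: [0.916, 3.005, 0.001]
contact_force: [0.2, 0.4, 1.2]
opening: 0.0512
grip_force: 0.0
```

Call:
jog_arm:
  plan:
    - [0,0,-1,0,0,0.19,0.2]
    - [0,0,-1,0,0,0.19,0.2]
    - [0,0,0,0,0,0.19,0.2]
    - [0,0,0,0,0,0.19,0.2]
    - [0,0,0,0,0,0.19,0.2]
    - [0,0,0,0,0,0.19,0.2]
    - [0,0,0,0,0,0.19,0.2]
    - [0,0,0,0,0,0.02,0.2]

```text
t: 71.9
tool_pos: [0.5587, 0.267, 0.1552]
tool_rot: [2.31, 2.129, 0.001]
contact_force: [-0.2, -0.0, -0.3]
opening: 0.051
grip_force: 0.0
```

Call:
jog_arm:
  plan:
    - [-1,-0.14,0,0,0,0,0.2]
    - [-1,-0.14,0,0,0,0,0.2]
    - [-1,-0.14,0,0,0,0,0.2]
    - [-1,-0.14,0,0,0,0,0.2]
    - [-1,-0.14,0,0,0,0,0.2]
    - [-1,-0.14,0,0,0,0,0.2]
    - [-1,-0.14,0,0,0,0,0.2]
    - [-1,-0.14,0,0,0,0,0.2]

```text
t: 72.7
tool_pos: [0.5223, 0.1071, 0.1545]
tool_rot: [2.309, 2.13, -0.0]
contact_force: [-0.1, -0.5, 0.2]
opening: 0.0513
grip_force: 0.0
```

Call:
jog_arm:
  plan:
    - [-1,-0.14,0,0,0,0,0.2]
    - [-1,-0.14,0,0,0,0,0.2]
    - [-1,-0.14,0,0,0,0,0.2]
    - [-1,-0.14,0,0,0,0,0.2]
    - [-1,-0.14,0,0,0,0,0.2]
    - [-1,-0.14,0,0,0,0,0.2]
    - [-1,-0.14,0,0,0,0,0.2]
    - [-1,-0.14,0,0,0,0,0.2]

```text
t: 73.5
tool_pos: [0.4867, -0.0501, 0.1544]
tool_rot: [2.309, 2.13, -0.0]
contact_force: [-0.2, 0.4, -0.3]
opening: 0.051
grip_force: 0.0
```

Call:
jog_arm:
  plan:
    - [-1,-0.14,0,0,0,0,0.2]
    - [-1,-0.14,0,0,0,0,0.2]
    - [0,0,0,0,0,0,0.2]
    - [0,0,0,0,0,0,0.2]

```text
t: 73.9
tool_pos: [0.4784, -0.0884, 0.1545]
tool_rot: [-2.311, -2.128, -0.0]
contact_force: [-0.3, -0.5, -0.4]
opening: 0.0514
grip_force: 0.0
```

```bash
python3 - <<'E'
from h import *
need(.449,-.2235,.012,85.2)
find("blue",("wrist","scene","top"),(.449,-.2235),.09)
find("amber",("scene","top"),(.557,.268),.08,.012)
find("green",("scene","top"),(.508,.303),.08,.012)
C,p,d=grab("scene");save("s7.png",cv2.resize(p,(800,600)))
E
```

```text
t73.9 pos [ 0.4784 -0.0884  0.1545] psi 85.3 tilt 0.02 | turn 0.002 (0.1 deg) shift x -6.86 y -0.90 z 7.12 F [-0.3 -0.5 -0.4] op 0.0514
blue wrist px [243 309] 199 col [ 0.4481 -0.2229  0.0374] top mid [ 0.4487 -0.2222] ext [0.028 0.028]
blue scene px [174 249] 39 col [ 0.4504 -0.2226  0.0369] top mid [ 0.4492 -0.2226] ext [0.03  0.028]
amber scene px [331 140] 103 col [0.5707 0.302  0.0518] top mid [0.5696 0.3064] ext [0.034 0.035]
amber top px [167 184] 99 col [0.5672 0.3043 0.0526] top mid [0.5673 0.3045] ext [0.032 0.033]
green scene px [312 131] 36 col [0.5099 0.3031 0.0551] top mid [0.509  0.3006] ext [0.042 0.043]
green top px [166 203] 42 col [0.5065 0.3027 0.0549] top mid [0.5067 0.301 ] ext [0.038 0.04 ]
```

View pics/s7.png

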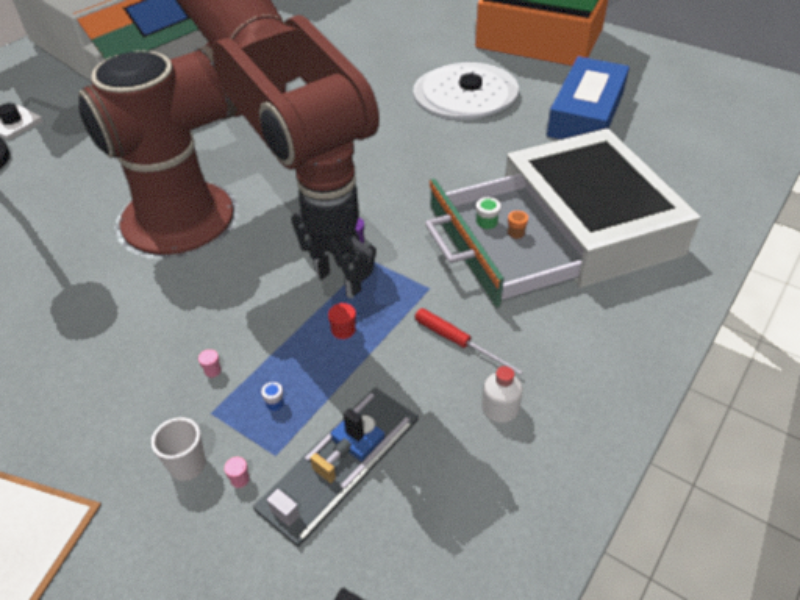

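Amber was knocked about 38 mm inside the drawer (518,223) but still stands upright there, beside green. The blue jar is at (272,394), and the pinks at (210,362) and (237,470) are left alone. Next I pick blue.

Call:
jog_arm:
  plan:
    - [-0.97,-0.13,0,0,0,0,0.2]
    - [-0.97,-0.13,0,0,0,0,0.2]
    - [-0.97,-0.13,0,0,0,0,0.2]
    - [-0.97,-0.13,0,0,0,0,0.2]
    - [-0.97,-0.13,0,0,0,0,0.2]
    - [-0.98,-0.13,0,0,0,0,0.2]
    - [-0.98,-0.14,0,0,0,0,0.2]
    - [0,0,1,0,0,0,0.2]

```text
t: 75.1
tool_pos: [0.4515, -0.225, 0.1376]
tool_rot: [2.306, 2.123, 0.001]
contact_force: [0.7, 0.7, -0.4]
opening: 0.0514
grip_force: 0.0
```

Call:
jog_arm:
  plan:
    - [0,0,1,0,0,0,0.2]
    - [0,0,1,0,0,0,0.2]
    - [0,0,1,0,0,0,0.2]
    - [0,0,1,0,0,0,0.2]
    - [0,0,1,0,0,0,0.2]
    - [0,0,0.8,0,0,0,0.2]
    - [0,0,0.35,0,0,0,0.2]
    - [0,0,0,0,0,0,0.2]

```text
t: 75.9
tool_pos: [0.4491, -0.2214, 0.0104]
tool_rot: [-2.307, -2.128, 0.001]
contact_force: [0.2, -0.3, -0.3]
opening: 0.0514
grip_force: 0.0
```

Call:
jog_arm:
  plan:
    - [0,0,0,0,0,0,-0.6]
    - [0,0,0,0,0,0,-0.6]
    - [0,0,0,0,0,0,-0.6]
    - [0,0,0,0,0,0,-0.6]
    - [0,0,0,0,0,0,-0.6]
    - [0,0,0,0,0,0,-0.6]

```text
t: 76.5
tool_pos: [0.4506, -0.2226, 0.0127]
tool_rot: [2.308, 2.128, 0.001]
contact_force: [0.3, 0.6, 6.1]
opening: 0.029
grip_force: 30.1
```

Call:
jog_arm:
  plan:
    - [0,0,-0.5,0,0,0,-0.6]
    - [0,0,-1,0,0,0,-0.6]
    - [0,0,-1,0,0,0,-0.6]
    - [0,0,-1,0,0,0,-0.6]
    - [0,0,-1,0,0,0,-0.6]
    - [0,0,-1,0,0,0,-0.6]
    - [0,0,0,0,0,0,-0.6]
    - [0,0,0,0,0,0,-0.6]

```text
t: 77.3
tool_pos: [0.4496, -0.2219, 0.1214]
tool_rot: [2.309, 2.129, -0.0]
contact_force: [-0.1, -1.0, -0.8]
opening: 0.029
grip_force: 29.7
```

```bash
python3 - <<'E'
from h import *
a=np.radians(85.2);y=np.array([np.cos(a),np.sin(a)]);o=np.array([.5825,-.352])
t=o+(.0113+.025)*y;print(t);need(t[0],t[1],.028,85.2)
E
```

```text
[ 0.58553751 -0.31582731]
t77.3 pos [ 0.4496 -0.2219  0.1214] psi 85.4 tilt 0.01 | turn 0.003 (0.2 deg) shift x -4.11 y 7.17 z 4.67 F [-0.1 -1.  -0.8] op 0.0290
```

Call:
jog_arm:
  plan:
    - [-0.51,0.89,0,0,0,0,-0.6]
    - [-0.51,0.89,0,0,0,0,-0.6]
    - [-0.51,0.9,0,0,0,0,-0.6]
    - [-0.51,0.9,0,0,0,0,-0.6]
    - [-0.51,0.9,0,0,0,0,-0.6]
    - [-0.52,0.9,0,0,0,0,-0.6]
    - [-0.52,0.9,0,0,0,0,-0.6]
    - [-0.52,0.89,0,0,0,0,-0.6]

```text
t: 78.1
tool_pos: [0.5856, -0.3153, 0.1187]
tool_rot: [-2.307, -2.127, 0.001]
contact_force: [-0.4, 0.2, -0.1]
opening: 0.0291
grip_force: 29.8
```

Call:
jog_arm:
  plan:
    - [0,0,0,0,0,0,-0.6]
    - [0,0,0.8,0,0,0,-0.6]
    - [0,0,0.8,0,0,0,-0.6]
    - [0,0,0.8,0,0,0,-0.6]
    - [0,0,0.8,0,0,0,-0.6]
    - [0,0,0.8,0,0,0,-0.6]
    - [0,0,0.6,0,0,0,-0.6]
    - [0,0,0,0,0,0,-0.6]

```text
t: 78.9
tool_pos: [0.5844, -0.3145, 0.0264]
tool_rot: [-2.306, -2.126, 0.002]
contact_force: [-0.2, -0.6, -0.5]
opening: 0.0288
grip_force: 29.8
```

Call:
jog_arm:
  plan:
    - [0,0,0.1,0,0,0,-0.6]
    - [0,0,0.06,0,0,0,-0.6]
    - [0,0,0,0,0,0,-0.6]
    - [0,0,0,0,0,0,-0.6]

```text
t: 79.3
tool_pos: [0.5865, -0.3159, 0.0271]
tool_rot: [2.309, 2.129, 0.001]
contact_force: [0.3, 0.8, -0.3]
opening: 0.0293
grip_force: 29.8
```

Call:
jog_arm:
  plan:
    - [0,0,0.04,0,0,0,-0.6]
    - [0,0,0,0,0,0,-0.6]
    - [0,0,0,0,0,0,-0.6]

```text
t: 79.6
tool_pos: [0.5861, -0.3156, 0.0256]
tool_rot: [2.31, 2.13, 0.0]
contact_force: [0.2, -0.4, -0.4]
opening: 0.029
grip_force: 29.8
```

Call:
jog_arm:
  plan:
    - [0,0,0.03,0,0,0,-0.6]
    - [0,0,0,0,0,0,-0.6]
    - [0,0,0,0,0,0,-0.6]

```text
t: 79.9
tool_pos: [0.586, -0.3156, 0.0249]
tool_rot: [-2.31, -2.13, 0.0]
contact_force: [-0.1, -0.3, 0.3]
opening: 0.0288
grip_force: 29.8
```

Call:
jog_arm:
  plan:
    - [0,0,0.02,0,0,0,-0.6]
    - [0,0,0,0,0,0,-0.6]
    - [0,0,0,0,0,0,-0.6]

```text
t: 80.2
tool_pos: [0.5861, -0.3156, 0.0248]
tool_rot: [2.31, 2.13, 0.0]
contact_force: [0.5, 0.2, 1.9]
opening: 0.0286
grip_force: 30.0
```

Call:
jog_arm:
  plan:
    - [0,0,0,0,0,0,0]
    - [0,0,0,0,0,0,0]
    - [0,0,0,0,0,0,0]
    - [0,0,-0.5,0,0,0,0]
    - [0,0,-1,0,0,0,0]
    - [0,0,-1,0,0,0,0]
    - [0,0,-1,0,0,0,0]
    - [0,0,-1,0,0,0,0]

```text
t: 81.0
tool_pos: [0.5862, -0.3157, 0.1162]
tool_rot: [2.309, 2.129, 0.0]
contact_force: [0.0, 1.0, 0.1]
opening: 0.0427
grip_force: 0.0
```

Call:
jog_arm:
  plan:
    - [0.86,0,-1,0,0,0,-0.3]
    - [0.86,0,-0.8,0,0,0,-0.3]
    - [0.86,0,0,0,0,0,-0.3]
    - [0.86,0,0,0,0,0,-0.3]
    - [0.86,0,0,0,0,0,-0.3]
    - [0.86,0,0,0,0,0,-0.3]
    - [0,0,0,0,0,-0.19,-0.3]
    - [0,0,0,0,0,-0.19,-0.3]

```text
t: 81.8
tool_pos: [0.5941, -0.2108, 0.1493]
tool_rot: [-1.957, -2.455, 0.001]
contact_force: [-0.2, -0.1, 0.2]
opening: 0.0299
grip_force: 0.0
```

Call:
jog_arm:
  plan:
    - [0,0,0,0,0,-0.19,-0.3]
    - [0,0,0,0,0,-0.19,-0.3]
    - [0,0,0,0,0,-0.19,-0.3]
    - [0,0,0,0,0,-0.19,-0.3]
    - [0,0,0,0,0,-0.19,-0.3]
    - [0,0,0,0,0,-0.19,-0.3]
    - [0,0,0,0,0,-0.19,-0.3]
    - [0,0,0,0,0,-0.19,-0.3]

```text
t: 82.6
tool_pos: [0.594, -0.2115, 0.1493]
tool_rot: [-0.24, -3.131, -0.001]
contact_force: [-0.2, -0.0, -0.5]
opening: 0.0297
grip_force: 0.0
```

Call:
jog_arm:
  plan:
    - [0,0,0,0,0,-0.1,-0.3]
    - [0,0,0,0,0,0,-0.3]

```text
t: 82.8
tool_pos: [0.594, -0.2117, 0.1494]
tool_rot: [-0.127, -3.137, -0.001]
contact_force: [0.4, 0.1, 0.7]
opening: 0.0298
grip_force: 0.0
```

```bash
python3 - <<'E'
from h import *
need(.5938,-.2127,.047,175.2)
cal(("wrist",));gap("g7");C,p,d=grab("wrist");blk(p,C,"slack now")
find("blue",("wrist","scene"),(.5856,-.315),.04,.012)
E
```

```text
t82.8 pos [ 0.594  -0.2117  0.1494] psi 175.4 tilt 0.10 | turn 0.004 (0.2 deg) shift x 0.01 y -0.05 z 5.12 F [0.4 0.1 0.7] op 0.0298
wrist fix 1095 x [-0.0179  0.0173] y [-0.0087  0.0112] z [0.038 0.044 0.046]
wrist brass 815 x [-0.0183  0.0157] y [0.0342 0.1084] z [0.037 0.045 0.048]
wrist tab 611 x [-0.014  0.011] y [0.1326 0.1459] z [0.073 0.079 0.081]
wrist railL 688 x [-0.0416 -0.0262] y [0.0123 0.0987] z [0.013 0.014 0.017]
wrist railR 724 x [0.0265 0.0417] y [0.0122 0.0989] z [0.013 0.014 0.017]
g7 brass 418 [0.07   0.0754 0.0797] fix [-0.0087  0.002   0.011 ]
slack now block 120.8..167.0 brass 69.9..85.0  mid-mid 66.4 lo-lo 50.8 hi-lo 97.1
blue wrist px [141 193] 367 col [ 0.5846 -0.3162  0.0494] top mid [ 0.5842 -0.3153] ext [0.028 0.028]
blue scene px [192 307] 56 col [ 0.5858 -0.316   0.0484] top mid [ 0.5873 -0.3164] ext [0.027 0.027]
```

Call:
jog_arm:
  plan:
    - [0,-0.04,1,0,0,0,-0.3]
    - [0,0,1,0,0,0,-0.3]
    - [0,0,1,0,0,0,-0.3]
    - [0,0,1,0,0,0,-0.3]
    - [0,0,0.7,0,0,0,-0.3]
    - [0,0,0.4,0,0,0,-0.3]
    - [0,0,0,0,0,0,-0.3]
    - [0,0,0,0,0,0,-0.3]

```text
t: 83.85
tool_pos: [0.5949, -0.2137, 0.0493]
tool_rot: [0.127, 3.138, -0.001]
contact_force: [1.1, -0.4, 0.4]
opening: 0.0301
grip_force: 0.0
```

Call:
jog_arm:
  plan:
    - [0,0,0,0,0,0,-1]
    - [0,0,0,0,0,0,-1]
    - [0,0,0,0,0,0,-1]
    - [0,0,0,0,0,0,-1]
    - [0,0,0,0,0,0,-1]

```text
t: 84.35
tool_pos: [0.5952, -0.2138, 0.05]
tool_rot: [0.127, 3.137, -0.001]
contact_force: [-1.2, 1.0, 5.3]
opening: 0.0135
grip_force: 32.9
```

Call:
jog_arm:
  plan:
    - [0,-0.3,0,0,0,0,-1]
    - [0,-0.3,0,0,0,0,-1]
    - [0,-0.3,0,0,0,0,-1]
    - [0,-0.2,0,0,0,0,-1]
    - [0,-0.2,0,0,0,0,-1]
    - [0,-0.1,0,0,0,0,-1]
    - [0,0,0,0,0,0,-1]
    - [0,0,0,0,0,0,-1]

```text
t: 85.15
tool_pos: [0.5931, -0.241, 0.05]
tool_rot: [0.127, 3.137, 0.001]
contact_force: [0.4, 3.9, 6.2]
opening: 0.0135
grip_force: 33.0
```

Call:
jog_arm:
  plan:
    - [0,-0.1,0,0,0,0,-1]
    - [0,-0.1,0,0,0,0,-1]
    - [0,0,0,0,0,0,-1]
    - [0,0,0,0,0,0,-1]

```text
t: 85.55
tool_pos: [0.5929, -0.2444, 0.05]
tool_rot: [0.127, 3.137, 0.002]
contact_force: [0.3, 5.1, 6.0]
opening: 0.0133
grip_force: 33.1
```

```bash
python3 - <<'E'
from h import *
need(.5945,-.2058,.047,175.2)
gap("g8");C,p,d=grab("wrist");blk(p,C,"now")
E
```

```text
t85.5 pos [ 0.5929 -0.2444  0.05  ] psi 175.4 tilt 0.15 | turn 0.004 (0.2 deg) shift x 0.08 y 1.93 z 0.15 F [0.3 5.1 6. ] op 0.0133
g8 brass 1028 [0.041  0.0465 0.0505] fix [-0.0089  0.0022  0.0188]
now block 91.6..136.1 brass 41.2..58.9  mid-mid 63.8 lo-lo 50.4 hi-lo 94.9
```

Call:
jog_arm:
  plan:
    - [0,-0.09,0,0,0,0,-1]
    - [0,-0.08,0,0,0,0,-1]
    - [0,0,0,0,0,0,-1]
    - [0,0,0,0,0,0,-1]

```text
t: 86.05
tool_pos: [0.5927, -0.247, 0.05]
tool_rot: [0.126, 3.137, 0.005]
contact_force: [0.6, 8.1, 6.8]
opening: 0.0135
grip_force: 33.2
```

```bash
python3 - <<'E'
from h import *
need(.5945,-.2058,.047,175.2)
gap("g9");C,p,d=grab("wrist");blk(p,C,"now")
E
```

```text
t86.0 pos [ 0.5927 -0.247   0.05  ] psi 175.4 tilt 0.21 | turn 0.004 (0.2 deg) shift x 0.08 y 2.06 z 0.15 F [0.6 8.1 6.8] op 0.0135
g9 brass 1027 [0.0409 0.0464 0.0504] fix [-0.0088  0.0025  0.0188]
now block 90.9..133.6 brass 41.1..58.4  mid-mid 62.5 lo-lo 49.8 hi-lo 92.5
```

Call:
jog_arm:
  plan:
    - [0,0,0,0,0,0,-1]
    - [0,0,0,0,0,0,-1]
    - [0,0,0,0,0,0,-1]
    - [0,0,0,0,0,0,-1]
    - [0,0,0,0,0,0,-1]
    - [0,0,0,0,0,0,-1]
    - [0,0,0,0,0,0,-1]
    - [0,0,0,0,0,0,-1]

```text
t: 86.95
tool_pos: [0.5927, -0.247, 0.05]
tool_rot: [0.126, 3.137, 0.005]
contact_force: [-0.2, 7.3, 7.1]
opening: 0.0132
grip_force: 33.2
```

Call:
jog_arm:
  plan:
    - [0,0.2,0,0,0,0,-1]
    - [0,0.3,0,0,0,0,-1]
    - [0,0.4,0,0,0,0,-1]
    - [0,0.5,0,0,0,0,-1]
    - [0,0.5,0,0,0,0,-1]
    - [0,0,0,0,0,0,-1]
    - [0,0,0,0,0,0,-0.3]
    - [0,0,0,0,0,0,-0.3]

```text
t: 87.75
tool_pos: [0.5939, -0.2104, 0.0476]
tool_rot: [-0.128, -3.138, -0.001]
contact_force: [0.2, 0.7, 0.4]
opening: 0.0299
grip_force: 0.0
```

Call:
jog_arm:
  plan:
    - [0,0,0,0,0,0,-0.3]
    - [0,0,-1,0,0,0,-0.3]
    - [0,0,-1,0,0,0,-0.3]
    - [0,0,-1,0,0,0,-0.3]
    - [0,0,-1,0,0,0,-0.3]
    - [0,0,-1,0,0,0.19,0.1]
    - [0,0,0,0,0,0.19,0.1]
    - [0,0,0,0,0,0.19,0.1]

```text
t: 88.55
tool_pos: [0.5948, -0.211, 0.1492]
tool_rot: [0.83, 3.029, -0.0]
contact_force: [-0.5, -0.3, 0.1]
opening: 0.0472
grip_force: 0.0
```

Call:
jog_arm:
  plan:
    - [0,0,0,0,0,0.19,0.1]
    - [0,0,0,0,0,0.19,0.1]
    - [0,0,0,0,0,0.19,0.1]
    - [0,0,0,0,0,0.19,0.1]
    - [0,0,0,0,0,0.19,0.1]
    - [0,0,0,0,0,0.19,0.1]
    - [0,0,0,0,0,0.19,0.1]
    - [0,0,0,0,0,0.1,0.1]

```text
t: 89.35
tool_pos: [0.5941, -0.2107, 0.1477]
tool_rot: [-2.314, -2.123, 0.001]
contact_force: [0.3, -0.9, -0.9]
opening: 0.0471
grip_force: 0.0
```

```bash
python3 - <<'E'
from h import *
need(.5849,-.3233,.024,85.2)
cal(("wrist",))
find("blue",("wrist","scene","top"),(.5856,-.325),.035,.012)
find("amber",("scene","top"),(.557,.288),.08,.012)
find("green",("scene","top"),(.508,.303),.08,.012)
E
```

```text
t89.3 pos [ 0.5941 -0.2107  0.1477] psi 85.1 tilt 0.08 | turn -0.002 (-0.1 deg) shift x -5.65 y 0.01 z 6.18 F [ 0.3 -0.9 -0.9] op 0.0471
wrist fix 695 x [-0.0166  0.0174] y [-0.0088  0.0193] z [0.042 0.045 0.049]
wrist brass 754 x [-0.0166  0.0162] y [0.0325 0.1087] z [0.037 0.044 0.047]
wrist tab 694 x [-0.013  0.012] y [0.1351 0.1483] z [0.071 0.079 0.081]
wrist railL 466 x [-0.0409 -0.0263] y [0.0148 0.0988] z [0.013 0.014 0.017]
wrist railR 641 x [0.0266 0.0417] y [0.0138 0.0988] z [0.013 0.014 0.017]
blue wrist px [261 305] 242 col [ 0.584  -0.3267  0.0494] top mid [ 0.5836 -0.3303] ext [0.03  0.036]
blue scene px [188 311] 58 col [ 0.5851 -0.326   0.0485] top mid [ 0.5852 -0.3301] ext [0.029 0.034]
blue top px [364 179] 15 col [ 0.5842 -0.3257  0.0495] top mid [ 0.5832 -0.3226] ext [0.027 0.018]
amber scene px [331 140] 104 col [0.5705 0.3021 0.0521] top mid [0.5691 0.3055] ext [0.035 0.036]
amber top px [166 184] 98 col [0.5672 0.3043 0.0523] top mid [0.5674 0.3047] ext [0.032 0.033]
green scene px [312 131] 39 col [0.5088 0.3031 0.0551] top mid [0.5089 0.3028] ext [0.042 0.043]
green top px [166 203] 42 col [0.5065 0.3024 0.0547] top mid [0.5066 0.3008] ext [0.038 0.042]
```

Call:
jog_arm:
  plan:
    - [-0.9,0,0,0,0,0,0.1]
    - [-0.9,0,0,0,0,0,0.1]
    - [-0.9,0,0,0,0,0,0.1]
    - [-0.9,0,0,0,0,0,0.1]
    - [-0.9,0,0,0,0,0,0.1]
    - [-0.7,-0.03,0,0,0,0,0.1]
    - [-0.45,0,0,0,0,0,0.1]
    - [0,0,1,0,0,0,0.1]

```text
t: 90.55
tool_pos: [0.5865, -0.3265, 0.132]
tool_rot: [2.306, 2.123, 0.002]
contact_force: [0.2, -0.3, 0.2]
opening: 0.0472
grip_force: 0.0
```

Call:
jog_arm:
  plan:
    - [0,0,1,0,0,0,0.1]
    - [0,0,1,0,0,0,0.1]
    - [0,0,1,0,0,0,0.1]
    - [0,0,1,0,0,0,0.1]
    - [0,0,0.8,0,0,0,0.1]
    - [0,0,0.35,0,0,0,0.1]
    - [0,0,0,0,0,0,0.1]
    - [0,0,0,0,0,0,0.1]

```text
t: 91.35
tool_pos: [0.5853, -0.3239, 0.0263]
tool_rot: [2.309, 2.129, 0.0]
contact_force: [0.6, -0.1, 0.2]
opening: 0.047
grip_force: 0.0
```

Call:
jog_arm:
  plan:
    - [0,0,0,0,0,0,-0.6]
    - [0,0,0,0,0,0,-0.6]
    - [0,0,0,0,0,0,-0.6]
    - [0,0,0,0,0,0,-0.6]
    - [0,0,0,0,0,0,-0.6]
    - [0,0,0,0,0,0,-0.6]

```text
t: 91.95
tool_pos: [0.5858, -0.3241, 0.0272]
tool_rot: [2.308, 2.128, 0.001]
contact_force: [-0.2, 0.6, 6.4]
opening: 0.0288
grip_force: 30.0
```

Call:
jog_arm:
  plan:
    - [0,0,-0.5,0,0,0,-0.6]
    - [0,0,-1,0,0,0,-0.6]
    - [0,0,-1,0,0,0,-0.6]
    - [0,0,-1,0,0,0,-0.6]
    - [0,0,-1,0,0,0,-0.6]
    - [0,0,-1,0,0,0,-0.6]
    - [0,0,-1,0,0,0,-0.6]
    - [0,0,-0.5,0,0,0,-0.6]

```text
t: 92.75
tool_pos: [0.5853, -0.3239, 0.1679]
tool_rot: [2.308, 2.128, 0.001]
contact_force: [-1.9, -1.6, 0.2]
opening: 0.0288
grip_force: 29.7
```

Call:
jog_arm:
  plan:
    - [0,0,0,0,0,-0.19,-0.6]
    - [0,0,0,0,0,-0.19,-0.6]
    - [0,0,0,0,0,-0.19,-0.6]
    - [0,0,0,0,0,-0.19,-0.6]
    - [0,0,0,0,0,-0.19,-0.6]
    - [0,0,0,0,0,-0.19,-0.6]
    - [0,0,0,0,0,-0.19,-0.6]
    - [0,0,0,0,0,-0.02,-0.6]

```text
t: 93.55
tool_pos: [0.5843, -0.3232, 0.1647]
tool_rot: [-0.915, -3.004, -0.001]
contact_force: [0.3, -0.3, -0.1]
opening: 0.0289
grip_force: 29.7
```

```bash
python3 - <<'E'
from h import *
need(.6073,.2357,.0275,146)
C,p,d=grab("wrist");save("w8.png",p)
find("blue",("wrist","scene"),(.5856,-.325),.06,.15)
E
```

```text
t93.5 pos [ 0.5843 -0.3232  0.1647] psi 146.1 tilt 0.09 | turn 0.003 (0.1 deg) shift x 14.67 y 23.81 z 6.86 F [ 0.3 -0.3 -0.1] op 0.0289
blue wrist px [259 275] 1244 col [ 0.5849 -0.3247  0.187 ] top mid [ 0.5813 -0.3206] ext [0.035 0.036]
blue scene px [181 272] 69 col [ 0.5868 -0.3242  0.1862] top mid [ 0.5883 -0.3266] ext [0.03  0.037]
```

Blue is held upright (top at z 0.187). Moving it to the drawer.

Call:
jog_arm:
  plan:
    - [0.61,0.99,0,0,0,0,-0.6]
    - [0.61,0.99,0,0,0,0,-0.6]
    - [0.61,0.99,0,0,0,0,-0.6]
    - [0.61,0.99,0,0,0,0,-0.6]
    - [0.61,0.99,0,0,0,0,-0.6]
    - [0.61,0.99,0,0,0,0,-0.6]
    - [0.61,0.99,0,0,0,0,-0.6]
    - [0.61,0.99,0,0,0,0,-0.6]

```text
t: 94.5
tool_pos: [0.5918, -0.1356, 0.1655]
tool_rot: [-0.917, -3.004, -0.001]
contact_force: [0.4, 1.0, -0.8]
opening: 0.0292
grip_force: 29.7
```

Call:
jog_arm:
  plan:
    - [0.61,0.99,0,0,0,0,-0.6]
    - [0.61,0.99,0,0,0,0,-0.6]
    - [0.61,0.99,0,0,0,0,-0.6]
    - [0.61,0.99,0,0,0,0,-0.6]
    - [0.61,0.99,0,0,0,0,-0.6]
    - [0.61,0.99,0,0,0,0,-0.6]
    - [0.61,0.99,0,0,0,0,-0.6]
    - [0.61,0.99,0,0,0,0,-0.6]

```text
t: 95.3
tool_pos: [0.5988, 0.0502, 0.1655]
tool_rot: [-0.917, -3.004, -0.0]
contact_force: [1.4, -0.8, -0.3]
opening: 0.0291
grip_force: 29.7
```

Call:
jog_arm:
  plan:
    - [0.61,0.99,0,0,0,0,-0.6]
    - [0.61,0.99,0,0,0,0,-0.6]
    - [0.61,0.99,0,0,0,0,-0.6]
    - [0.61,0.99,0,0,0,0,-0.6]
    - [0.61,0.99,0,0,0,0,-0.6]
    - [0.61,0.99,0,0,0,0,-0.6]
    - [0.61,0.99,0,0,0,0,-0.6]
    - [0.61,0.99,0,0,0,0,-0.6]

```text
t: 96.1
tool_pos: [0.6059, 0.236, 0.1654]
tool_rot: [-0.917, -3.004, -0.0]
contact_force: [0.1, 0.1, -0.6]
opening: 0.0293
grip_force: 29.7
```

Call:
jog_arm:
  plan:
    - [0,0,0,0,0,0,-0.6]
    - [0,0,0,0,0,0,-0.6]

```text
t: 96.3
tool_pos: [0.6061, 0.2348, 0.1654]
tool_rot: [-0.915, -3.005, 0.001]
contact_force: [-0.7, -1.0, -1.1]
opening: 0.0293
grip_force: 29.7
```

```bash
python3 - <<'E'
from h import *
need(.6073,.2357,.0275,146)
find("amber",("wrist","scene","top"),(.557,.288),.08,.012)
find("green",("wrist","scene"),(.508,.303),.08,.012)
E
```

```text
t96.3 pos [0.6061 0.2348 0.1654] psi 146.1 tilt 0.03 | turn 0.003 (0.1 deg) shift x -0.03 y 0.07 z 6.89 F [-0.7 -1.  -1.1] op 0.0293
amber wrist px [305 108] 1428 col [0.5668 0.3058 0.0531] top mid [0.5674 0.306 ] ext [0.033 0.033]
amber scene px [331 140] 105 col [0.5705 0.3025 0.0519] top mid [0.5693 0.3066] ext [0.034 0.036]
amber top px [166 182] 44 col [0.5739 0.3071 0.0523] top mid [0.5743 0.3053] ext [0.018 0.031]
green wrist px [264  42] 1164 col [0.5071 0.3033 0.0554] top mid [0.5077 0.3031] ext [0.041 0.041]
green scene px [312 131] 37 col [0.5102 0.303  0.0551] top mid [0.5091 0.3024] ext [0.04  0.043]
```

Call:
jog_arm:
  plan:
    - [0,0.07,1,0,0,0,-0.6]
    - [0,0,1,0,0,0,-0.6]
    - [0,0,1,0,0,0,-0.6]
    - [0,0,1,0,0,0,-0.6]
    - [0,0,1,0,0,0,-0.6]
    - [0,0,1,0,0,0,-0.6]
    - [0,0,0.8,0,0,0,-0.6]
    - [0,0,0,0,0,0,-0.6]

```text
t: 97.35
tool_pos: [0.6064, 0.2346, 0.0274]
tool_rot: [-0.916, -3.002, 0.003]
contact_force: [-0.4, 0.2, 0.0]
opening: 0.0288
grip_force: 31.0
```

Call:
jog_arm:
  plan:
    - [0,0,0.08,0,0,0,-0.6]
    - [0,0,0,0,0,0,-0.6]
    - [0,0,0,0,0,0,-0.6]

```text
t: 97.65
tool_pos: [0.6081, 0.2355, 0.0289]
tool_rot: [0.915, 3.004, 0.001]
contact_force: [-0.8, 0.1, 0.1]
opening: 0.0289
grip_force: 31.0
```

Call:
jog_arm:
  plan:
    - [0,0,0.04,0,0,0,-0.6]
    - [0,0,0,0,0,0,-0.6]
    - [0,0,0,0,0,0,-0.6]

```text
t: 97.95
tool_pos: [0.6076, 0.2355, 0.0273]
tool_rot: [0.916, 3.005, 0.0]
contact_force: [-0.3, -0.6, -0.1]
opening: 0.0286
grip_force: 31.0
```

Call:
jog_arm:
  plan:
    - [0,0,0.03,0,0,0,-0.6]
    - [0,0,0,0,0,0,-0.6]
    - [0,0,0,0,0,0,-0.6]

```text
t: 98.25
tool_pos: [0.6075, 0.2354, 0.0264]
tool_rot: [-0.916, -3.005, 0.0]
contact_force: [1.0, 0.6, -0.4]
opening: 0.029
grip_force: 31.0
```

Call:
jog_arm:
  plan:
    - [0,0,0.03,0,0,0,-0.6]
    - [0,0,0,0,0,0,-0.6]
    - [0,0,0,0,0,0,-0.6]

```text
t: 98.55
tool_pos: [0.6076, 0.2354, 0.0261]
tool_rot: [0.916, 3.005, 0.0]
contact_force: [0.5, -1.2, 0.9]
opening: 0.0289
grip_force: 31.1
```

Call:
jog_arm:
  plan:
    - [0,0,0.02,0,0,0,-0.6]
    - [0,0,0,0,0,0,-0.6]
    - [0,0,0,0,0,0,-0.6]

```text
t: 98.85
tool_pos: [0.6077, 0.2354, 0.026]
tool_rot: [0.916, 3.005, 0.0]
contact_force: [-1.2, -1.2, 3.7]
opening: 0.0288
grip_force: 31.3
```

Call:
jog_arm:
  plan:
    - [0,0,0,0,0,0,0.1]
    - [0,0,0,0,0,0,0.1]
    - [0,0,0,0,0,0,0.1]
    - [0,0,-0.5,0,0,0,0.1]
    - [0,0,-1,0,0,0,0.1]
    - [0,0,-1,0,0,0,0.1]
    - [0,0,-1,0,0,0,0.1]
    - [0,0,-1,0,0,0,0.1]

```text
t: 99.65
tool_pos: [0.6077, 0.2355, 0.1171]
tool_rot: [0.916, 3.005, 0.001]
contact_force: [0.3, 0.6, 0.4]
opening: 0.0468
grip_force: 0.0
```

Call:
jog_arm:
  plan:
    - [0,0,-1,0,0,0,-0.3]
    - [0.5,-1,-1,0,0,0,-0.3]
    - [0.5,-1,0,0,0,0,-0.3]
    - [0.5,-1,0,0,0,0,-0.3]
    - [0.5,-1,0,0,0,0,-0.3]
    - [0.5,-1,0,0,0,0,-0.3]
    - [0.5,-1.0,0,0,0,0,-0.3]
    - [0,0,0,0,0,0,-0.3]

```text
t: 100.45
tool_pos: [0.4893, 0.1686, 0.1558]
tool_rot: [0.917, 3.005, -0.0]
contact_force: [-0.9, 0.1, -0.0]
opening: 0.0299
grip_force: 0.0
```

```bash
python3 - <<'E'
from h import *
need(.4894,.1681,.042,146)
for n in("wrist","scene","top"):
    find("blue",(n,),(.6073,.2357),.06,.012);find("amber",(n,),(.567,.305),.05,.012);find("green",(n,),(.508,.303),.05,.012)
C,p,d=grab("wrist");X=cloud(C,d).reshape(-1,3)
a=np.radians(56);e=np.array([np.cos(a),np.sin(a)]);l=np.array([-e[1],e[0]]);c=np.array([.4894,.1681])
s=(X[:,:2]-c)@e;w=(X[:,:2]-c)@l
m=(X[:,2]>.05)&(X[:,2]<.066)&(abs(s)<.025)&(abs(w)<.035);print("handle",m.sum(),np.percentile(s[m],[3,50,97]).round(4),np.median(X[m,2]))
C,p,d=grab("scene");save("s9.png",cv2.resize(p[60:220,230:460],(800,556)))
E
```

```text
t100.5 pos [0.4893 0.1686 0.1558] psi 146.1 tilt 0.00 | turn 0.002 (0.1 deg) shift x -0.02 y -0.02 z 5.69 F [-0.9  0.1 -0. ] op 0.0299
blue wrist px [386 254] 284 col [0.6085 0.2339 0.0494] top mid [0.608  0.2337] ext [0.028 0.028]
amber wrist px [436 177] 1403 col [0.5645 0.3045 0.053 ] top mid [0.5665 0.3052] ext [0.034 0.033]
green wrist px [407 122] 998 col [0.5068 0.3029 0.0554] top mid [0.5065 0.3022] ext [0.041 0.041]
blue scene px [332 160] 23 col [0.611  0.2345 0.0489] top mid [0.6107 0.2327] ext [0.027 0.029]
amber scene px [331 140] 105 col [0.5707 0.3019 0.0519] top mid [0.5695 0.3052] ext [0.033 0.036]
green scene px [312 131] 35 col [0.51   0.3036 0.0552] top mid [0.5084 0.3026] ext [0.042 0.041]
blue top px [189 172] 15 col [0.6094 0.2331 0.0483] top mid [0.6067 0.2322] ext [0.026 0.027]
amber top px [167 182] 38 col [0.5753 0.3045 0.0523] top mid [0.5758 0.3035] ext [0.015 0.028]
handle 1080 [-0.006  -0.0003  0.0053] 0.06078966014576938
```

View pics/s9.png

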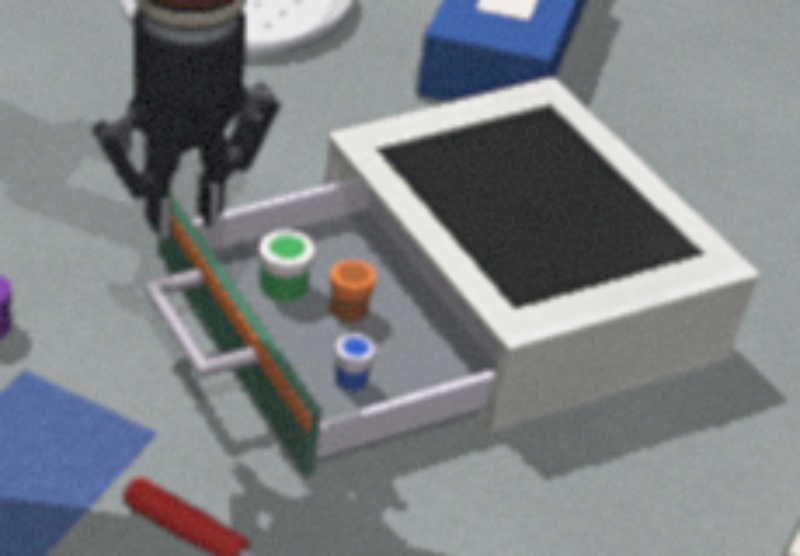

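All three jars stand upright in the open drawer: green (287,262), amber (352,288), blue (353,360). Now I grip the handle and push the drawer shut slowly.

Call:
jog_arm:
  plan:
    - [0,0,1,0,0,0,-0.3]
    - [0,0,1,0,0,0,-0.3]
    - [0,0,1,0,0,0,-0.3]
    - [0,0,1,0,0,0,-0.3]
    - [0,0,1,0,0,0,-0.3]
    - [0,0,0.7,0,0,0,-0.3]
    - [0,0,0,0,0,0,-0.3]
    - [0,0,0,0,0,0,-0.3]

```text
t: 101.8
tool_pos: [0.491, 0.1693, 0.0417]
tool_rot: [0.916, 3.005, 0.0]
contact_force: [-0.9, 0.5, -0.4]
opening: 0.0297
grip_force: 0.0
```

Call:
jog_arm:
  plan:
    - [0,0,0,0,0,0,-1]
    - [0,0,0,0,0,0,-1]
    - [0,0,0,0,0,0,-1]
    - [0,0,0,0,0,0,-1]
    - [0,0,0,0,0,0,-1]
    - [0,0.1,0,0,0,0,-1]
    - [0,0.15,0,0,0,0,-1]
    - [0,0.2,0,0,0,0,-1]

```text
t: 102.6
tool_pos: [0.4967, 0.1767, 0.0429]
tool_rot: [0.915, 3.004, 0.001]
contact_force: [-1.4, -0.8, 6.0]
opening: 0.0109
grip_force: 29.6
```

Call:
jog_arm:
  plan:
    - [0,0.25,0,0,0,0,-1]
    - [0,0.3,0,0,0,0,-1]
    - [0,0.3,0,0,0,0,-1]
    - [0,0.3,0,0,0,0,-1]
    - [0,0.3,0,0,0,0,-1]
    - [0,0.3,0,0,0,0,-1]
    - [0,0.3,0,0,0,0,-1]
    - [0,0.3,0,0,0,0,-1]

```text
t: 103.4
tool_pos: [0.5232, 0.2158, 0.0429]
tool_rot: [0.915, 3.003, 0.0]
contact_force: [-0.9, -2.0, 6.3]
opening: 0.0108
grip_force: 29.6
```

Call:
jog_arm:
  plan:
    - [0,0.3,0,0,0,0,-1]
    - [0,0.3,0,0,0,0,-1]
    - [0,0.3,0,0,0,0,-1]
    - [0,0.3,0,0,0,0,-1]
    - [0,0.3,0,0,0,0,-1]
    - [0,0.3,0,0,0,0,-1]
    - [0,0.3,0,0,0,0,-1]
    - [0,0.3,0,0,0,0,-1]

```text
t: 104.2
tool_pos: [0.55, 0.2555, 0.0429]
tool_rot: [0.915, 3.003, 0.0]
contact_force: [-0.5, -2.5, 4.9]
opening: 0.0109
grip_force: 29.6
```

Call:
jog_arm:
  plan:
    - [0,0.3,0,0,0,0,-1]
    - [0,0.3,0,0,0,0,-1]
    - [0,0.3,0,0,0,0,-1]
    - [0,0.3,0,0,0,0,-1]
    - [0,0.2,0,0,0,0,-1]
    - [0,0.15,0,0,0,0,-1]
    - [0,0.1,0,0,0,0,-1]
    - [0,0,0,0,0,0,-1]

```text
t: 105.0
tool_pos: [0.5687, 0.2832, 0.0429]
tool_rot: [0.915, 3.002, 0.002]
contact_force: [1.0, -1.9, 4.9]
opening: 0.0108
grip_force: 29.6
```

Call:
jog_arm:
  plan:
    - [0,0.15,0,0,0,0,-1]
    - [0,0.15,0,0,0,0,-1]
    - [0,0.1,0,0,0,0,-1]
    - [0,0.05,0,0,0,0,-1]
    - [0,0,0,0,0,0,-1]

```text
t: 105.5
tool_pos: [0.5736, 0.2905, 0.0429]
tool_rot: [0.915, 3.002, 0.002]
contact_force: [0.1, -2.1, 5.7]
opening: 0.0106
grip_force: 29.6
```

Call:
jog_arm:
  plan:
    - [0,0.1,0,0,0,0,-1]
    - [0,0,0,0,0,0,-1]

```text
t: 105.7
tool_pos: [0.5745, 0.2918, 0.0429]
tool_rot: [0.915, 3.003, 0.0]
contact_force: [0.0, -3.4, 6.6]
opening: 0.0109
grip_force: 29.7
```

Call:
jog_arm:
  plan:
    - [0,0.1,0,0,0,0,-1]
    - [0,0,0,0,0,0,-1]

```text
t: 105.9
tool_pos: [0.5745, 0.2919, 0.0429]
tool_rot: [0.915, 3.005, -0.007]
contact_force: [-4.6, -9.1, 10.2]
opening: 0.0111
grip_force: 30.2
```

Call:
jog_arm:
  plan:
    - [0,0.08,0,0,0,0,-1]
    - [0,0,0,0,0,0,-1]

```text
t: 106.1
tool_pos: [0.5745, 0.2919, 0.0428]
tool_rot: [-0.915, -3.004, 0.013]
contact_force: [-7.7, -14.7, 14.9]
opening: 0.0108
grip_force: 30.7
```

Call:
jog_arm:
  plan:
    - [0,-0.13,0,0,0,0,-1]
    - [0,0,0,0,0,0,-1]
    - [0,0,0,0,0,0,-0.3]
    - [0,0,0,0,0,0,-0.3]
    - [0,0,0,0,0,0,-0.3]
    - [0,0,-0.5,0,0,0,-0.3]
    - [0,0,-1,0,0,0,-0.3]
    - [0,0,-1,0,0,0,-0.3]

```text
t: 106.9
tool_pos: [0.5735, 0.293, 0.0919]
tool_rot: [-0.915, -3.004, 0.001]
contact_force: [-0.3, -0.4, 0.4]
opening: 0.0297
grip_force: 0.0
```

Call:
jog_arm:
  plan:
    - [0,0,-1,0,0,0,-0.3]
    - [0,0,-1,0,0,0,-0.3]
    - [0,0,-1,0,0,0,-0.3]
    - [0,-1,-1,0,0,0,-0.3]
    - [0,-1,-1,0,0,0,-0.3]
    - [0,-1,0,0,0,0,-0.3]
    - [0,-1,0,0,0,0,-0.3]
    - [0,0,0,0,0,0,-0.3]

```text
t: 107.7
tool_pos: [0.5286, 0.2255, 0.1923]
tool_rot: [0.917, 3.004, 0.0]
contact_force: [0.7, 0.7, 0.0]
opening: 0.0299
grip_force: 0.0
```

```bash
python3 - <<'E'
from h import *
need(.5,.2,.2,146)
C,p,d=grab("wrist");X=cloud(C,d).reshape(-1,3)
a=np.radians(56);e=np.array([np.cos(a),np.sin(a)]);l=np.array([-e[1],e[0]]);c=np.array([.5745,.2919])
s=(X[:,:2]-c)@e;w=(X[:,:2]-c)@l
m=(X[:,2]>.05)&(X[:,2]<.066)&(abs(s)<.025)&(abs(w)<.035);print("handle",m.sum(),np.percentile(s[m],[3,50,97]).round(4) if m.any() else 0)
m=(X[:,2]>.084)&(X[:,2]<.095)&(abs(w)<.1);print("cab front s",np.percentile(s[m],1) if m.any() else 0)
C,p,d=grab("scene");save("s10.png",cv2.resize(p,(800,600)))
E
```

```text
t107.7 pos [0.5286 0.2255 0.1923] psi 146.0 tilt 0.03 | turn 0.001 (0.0 deg) shift x 0.47 y -1.86 z -0.39 F [0.7 0.7 0. ] op 0.0299
handle 847 [-0.0067 -0.0023  0.004 ]
cab front s 0.051119045042745316
```

View pics/s10.png

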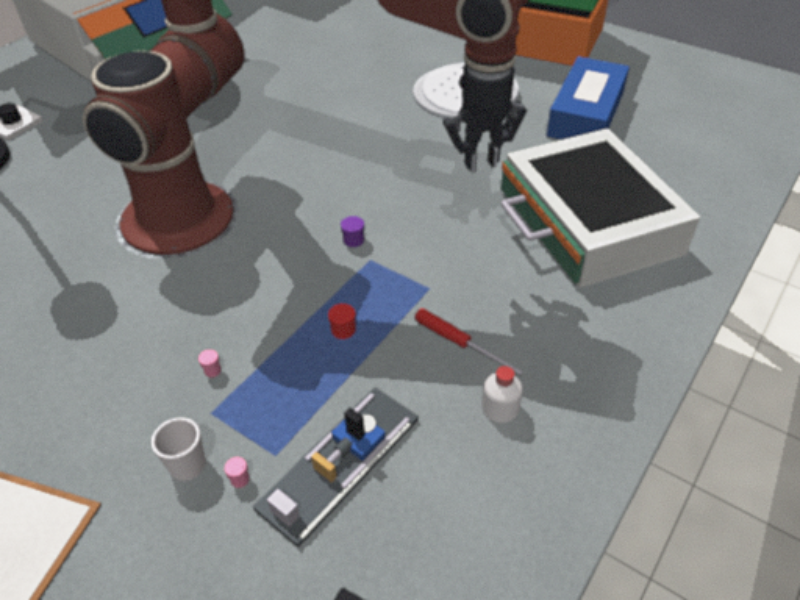

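The drawer looks shut and the bystanders are untouched. The handle may sit about 1 mm proud, so I push once more on the bar with shut fingers to be sure.

Call:
jog_arm:
  plan:
    - [0,0,1,0,0,0,-1]
    - [0,0,1,0,0,0,-1]
    - [0,0,1,0,0,0,-1]
    - [0,0,1,0,0,0,-1]
    - [0,0,1,0,0,0,-1]
    - [0,0,1,0,0,0,-1]
    - [0,0,1,0,0,0,-1]
    - [0,0,0.3,0,0,0,-1]

```text
t: 108.6
tool_pos: [0.5279, 0.2268, 0.0428]
tool_rot: [-0.914, -3.002, 0.003]
contact_force: [-0.9, -0.9, -0.3]
opening: 0.0001
grip_force: 0.0
```

Call:
jog_arm:
  plan:
    - [0,0.5,0,0,0,0,-1]
    - [0,0.5,0,0,0,0,-1]
    - [0,0.5,0,0,0,0,-1]
    - [0,0.4,0,0,0,0,-1]
    - [0,0.2,0,0,0,0,-1]
    - [0,0,0,0,0,0,-1]

```text
t: 109.2
tool_pos: [0.5533, 0.262, 0.046]
tool_rot: [0.915, 3.005, 0.001]
contact_force: [-0.4, -0.6, 0.4]
opening: -0.0002
grip_force: 0.0
```

Call:
jog_arm:
  plan:
    - [0,0.15,0,0,0,0,-1]
    - [0,0.15,0,0,0,0,-1]
    - [0,0,0,0,0,0,-1]

```text
t: 109.5
tool_pos: [0.5562, 0.2665, 0.0456]
tool_rot: [0.916, 3.005, 0.0]
contact_force: [-0.4, -0.5, 0.3]
opening: 0.0001
grip_force: 0.0
```

Call:
jog_arm:
  plan:
    - [0,0.15,0,0,0,0,-1]
    - [0,0.15,0,0,0,0,-1]
    - [0,0,0,0,0,0,-1]

```text
t: 109.8
tool_pos: [0.5597, 0.2716, 0.0456]
tool_rot: [0.915, 3.005, 0.0]
contact_force: [0.1, -0.7, -0.2]
opening: -0.0002
grip_force: 0.0
```

Call:
jog_arm:
  plan:
    - [0,0.15,0,0,0,0,-1]
    - [0,0.1,0,0,0,0,-1]
    - [0,0,0,0,0,0,-1]

```text
t: 110.1
tool_pos: [0.5624, 0.2757, 0.0456]
tool_rot: [0.915, 3.005, 0.0]
contact_force: [0.5, 0.1, -1.0]
opening: -0.0002
grip_force: 0.0
```

Call:
jog_arm:
  plan:
    - [0,0.1,0,0,0,0,-1]
    - [0,0.1,0,0,0,0,-1]
    - [0,0,0,0,0,0,-1]

```text
t: 110.4
tool_pos: [0.5631, 0.2768, 0.0453]
tool_rot: [-0.914, -3.003, 0.01]
contact_force: [-5.1, -7.6, 5.5]
opening: -0.0003
grip_force: 5.3
```

Call:
jog_arm:
  plan:
    - [0,0.1,0,0,0,0,-1]
    - [0,0,0,0,0,0,-1]

```text
t: 110.6
tool_pos: [0.5632, 0.277, 0.0451]
tool_rot: [-0.914, -3.001, 0.016]
contact_force: [-9.7, -13.5, 9.0]
opening: -0.0
grip_force: 8.8
```

Call:
jog_arm:
  plan:
    - [0,-0.5,0,0,0,0,-1]
    - [0,-1,0,0,0,0,-1]
    - [0,-1,0,0,0,0,-1]
    - [0,0,-1,0,0,0,-1]
    - [0,0,-1,0,0,0,-1]
    - [0,0,-1,0,0,0,-1]
    - [0,0,-1,0,0,0,-1]
    - [0,0,0,0,0,0,-1]

```text
t: 111.4
tool_pos: [0.54, 0.2398, 0.1293]
tool_rot: [0.914, 2.999, 0.007]
contact_force: [0.6, 0.2, 0.1]
opening: -0.0001
grip_force: 0.0
```

```bash
python3 -c "
from h import *
need(.5,.2,.2,146)
print(ctrl.finish_job())"
```

```text
t111.4 pos [0.54   0.2398 0.1293] psi 146.1 tilt 0.43 | turn 0.002 (0.1 deg) shift x 0.54 y -2.77 z -3.54 F [0.6 0.2 0.1] op -0.0001
the job is handed in; nothing more can be done
None
```

I handed the job in at 111 s: green, amber and blue (no white jar found) were gauged in that order at about 5 mm of spring and last seen upright in the drawer, which is now shut; amber was knocked about 4 cm inside it but stayed up, and the bottle, cup and screwdriver were left alone.

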